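# Fetch the battery pack from behind the oil bottles and fit it in the model car

### The job

The battery pack lies behind the three shock-oil bottles in the parts caddy: first clear all three bottles out of the way and stand them on the blue mat, then take the pack and lay it flat in the car's battery bay, down on its floor between the yellow edges. Only once the pack is in, put every bottle back upright in the middle of the pad of its own colour. Do not knock a bottle over, and leave the grease jar in the caddy where it is.

Things in the scene. Friction and masses are not known exactly. Their poses are not given: they have to be found in the camera images.
- oil_red (a point): Shock-oil bottle with red cap and red label, otherwise white, round, 32 mm diameter, 115 mm tall, 80 g, standing upright; straight-sided to 70 mm up, narrower above. The point is on its axis half-way up (57.5 mm above its foot); z up along its axis. It starts standing on the pad of its own colour, in the grey caddy; bottles stand 66 mm apart, centre to centre.
- oil_yellow (a point): Shock-oil bottle with yellow cap and yellow label, otherwise white, round, 32 mm diameter, 115 mm tall, 80 g, standing upright; straight-sided to 70 mm up, narrower above. The point is on its axis half-way up (57.5 mm above its foot); z up along its axis. It starts standing on the pad of its own colour, in the grey caddy; bottles stand 66 mm apart, centre to centre.
- oil_green (a point): Shock-oil bottle with green cap and green label, otherwise white, round, 32 mm diameter, 115 mm tall, 80 g, standing upright; straight-sided to 70 mm up, narrower above. The point is on its axis half-way up (57.5 mm above its foot); z up along its axis. It starts standing on the pad of its own colour, in the grey caddy; bottles stand 66 mm apart, centre to centre.
- pad_red: Round flat red pad, 52 mm diameter, 2 mm thick, fixed to the floor of the grey caddy: the place of the bottle with the red cap. Origin at the centre of its underside; y runs along the row of three pads, x from the row towards the battery pack. The caddy is a fixed tray 160 mm (x) by 220 mm (y), 18 mm high with a 5 mm floor; the table is at height 0.
- pad_yellow: Round flat yellow pad, 52 mm diameter, 2 mm thick, fixed to the floor of the grey caddy: the place of the bottle with the yellow cap. Origin at the centre of its underside; y runs along the row of three pads, x from the row towards the battery pack. The caddy is a fixed tray 160 mm (x) by 220 mm (y), 18 mm high with a 5 mm floor; the table is at height 0.
- pad_green: Round flat green pad, 52 mm diameter, 2 mm thick, fixed to the floor of the grey caddy: the place of the bottle with the green cap. Origin at the centre of its underside; y runs along the row of three pads, x from the row towards the battery pack. The caddy is a fixed tray 160 mm (x) by 220 mm (y), 18 mm high with a 5 mm floor; the table is at height 0.
- pack_mid (a point): Black hard-case battery pack with an orange label, a flat block 47 mm (its x) by 96 mm (its y) by 25 mm high, 190 g, lying flat in the caddy (floor 5 mm above the table) behind the row of bottles, about 16 mm from them, with its long side along the row. The point is its centre, 12.5 mm above its underside; z up. Either end may go either way in the car.
- bay (a point): Battery bay in the middle of the fixed model car (400 mm long, white wheels). The point is the centre of its flat floor, 26 mm above the table. Between its yellow edges it is 64 mm along x (car's length; edges 5 mm high) and 116 mm along y (edges 12 mm high). The pack's length goes along y. Next parts along x begin 70 mm from the centre; shock towers, 122 mm away, reach 101 mm above the table.
- mat: Plain blue work mat, 180 mm (its x) by 260 mm (its y), 4 mm thick, empty, fixed on the table on the other side of the caddy from the car: the side area. Origin at the centre of its underside, z up.
- jar_mid (a point): Small white grease jar with a blue lid, 40 mm diameter, 42 mm tall, 70 g, standing in the caddy beside one end of the battery pack; not to be disturbed. The point is its centre, 21 mm above its foot.

How it is judged (in metres and radians):
On the way, in this order (a step that is already met when the one before it is completed fails the run):
1. All three bottles stand upright on the blue mat (x of oil_red in the frame of mat between -0.088 and 0.088 m and y of oil_red in the frame of mat between -0.128 and 0.128 m and height (world z) of each of oil_red, oil_yellow, oil_green below 0.067 m and angle between each of oil_red, oil_yellow, oil_green's own z axis and vertical below 0.15 rad and x of oil_yellow in the frame of mat between -0.088 and 0.088 m and y of oil_yellow in the frame of mat between -0.128 and 0.128 m and x of oil_green in the frame of mat between -0.088 and 0.088 m and y of oil_green in the frame of mat between -0.128 and 0.128 m), for 0.2 s.
2. The pack lies in the car's bay while all three bottles still stand on the mat (all of step 1 and x of pack_mid in the frame of bay between -0.012 and 0.012 m and y of pack_mid in the frame of bay between -0.013 and 0.013 m and z of pack_mid in the frame of bay between 0.008 and 0.0165 m and angle between the y axis of pack_mid and the y axis of bay, either way round below 0.2 rad and angle between pack_mid's own z axis and vertical below 0.12 rad), for 0.2 s.
At the end, for the whole second after the job is handed in: The pack lies flat on the floor of the bay (within 12 mm along and 13 mm across the car of its centre, square within 0.2 rad); each bottle stands upright on the pad of its own colour, its axis within 12 mm of the pad's centre; everything is released and at rest (x of pack_mid in the frame of bay between -0.012 and 0.012 m and y of pack_mid in the frame of bay between -0.013 and 0.013 m and z of pack_mid in the frame of bay between 0.008 and 0.0165 m and angle between the y axis of pack_mid and the y axis of bay, either way round below 0.2 rad and angle between each of pack_mid, oil_red, oil_yellow, oil_green's own z axis and vertical below 0.12 rad and horizontal distance between oil_red and pad_red below 0.012 m and height (world z) of oil_red between 0.058 and 0.07 m and horizontal distance between oil_yellow and pad_yellow below 0.012 m and height (world z) of oil_yellow between 0.058 and 0.07 m and horizontal distance between oil_green and pad_green below 0.012 m and height (world z) of oil_green between 0.058 and 0.07 m and linear speed of each of pack, bottle_red, bottle_yellow, bottle_green below 0.02 m/s); the robot touches nothing.
It fails at once if the grease jar is shifted by more than 15 mm or tipped (distance of jar_mid from where it was at the start of the episode above 0.015 m or angle between jar_mid's own z axis and vertical above 0.3 rad).
It fails at once if a bottle is knocked over (angle between any of oil_red, oil_yellow, oil_green's own z axis and vertical above 0.9 rad).
It also fails if it takes over 141 s, if anything falls off the work surface, if the arm or the gripper's body presses on something with over 40 N, if the wrist force passes 120 N, or if a joint passes its speed limit or range.

### The arm

A 6-joint arm with a two-finger parallel gripper is mounted at the origin on the work surface. World frame = base frame: x ahead of the robot, y to its left, z up, the work surface at z = 0. Lengths are in mm, angles in rad, forces in N, time in s.
With the tool pointing down it reaches from about 350 to 925 mm from the base axis. Payload 6.4 kg.
Tool frame: the origin (TCP) lies at the very end of the fingers, on their centre line; the grasp point (between the pads) lies 19 mm behind it; z points along the fingers, y is the line along which they close (so a half turn about z gives the same grasp; the last joint's range is limited). The gripper opens to 85 mm and grips with 20 to 120 N. Pads are 22 mm wide; open, the fingers measure 114 mm over their backs; the gripper's body (76 mm by 85 mm) begins 54 mm behind the grasp point. The pads swing forward as they close: fully open they stand 13 mm farther back than shut.
Start: joints at [1.131, 0.245, 1.558, -0, 1.339, -0.174], TCP at [170.739, 627.186, 231.29] pointing down, gripper open.
Joint ranges: [-3.13, 3.13], [-1.02, 2.26], [0.13, 2.54], [-0.95, 4.09], [0.21, 2.88], [-2.74, 2.74]. Speed limits (rad/s): [2.57, 2.57, 3.14, 3.14, 3.14, 3.14].

### API

Orientations are given as a unit quaternion [w, x, y, z].
In Python, from rig import telemetry, eyes, env gives the robot as it stands. The module is installed in compiled form; this text tells all that it offers.
- The arm moves only by the tool step_arm, never from a script. Its argument "commands" is a list of rows, each an object with "turn": the turn, a rotation vector about the tool's x, y, z in degrees, a list of three; "slide": the shift along the tool's x, y, z in m, a list of three; "jaw": the opening, from 0 (shut) to 1 (fully open). In form: [{"turn": [wx, wy, wz], "slide": [dx, dy, dz], "jaw": jaw}, ...]. A call has exactly 5 rows; each row shifts and turns the commanded pose from where the row before left it, along the tool's axes as they then stand; what a row does not reach is not made up. A row lasts 1/8 s, in which the tool goes at most 62.5 mm and 10.7 degrees, less where a joint would pass 70% of its speed; a pose out of reach is approached as far as the arm can. A call is refused whole if a number of a shift passes 0.0625 or a number of a turn 10.7, either way. A call with a gripper value outside its range is refused whole. The fingers move at their own pace and stop on an object; "squeeze" is the grip in N (left out, the last holds). Time passes only in rows, so rows that do not move let the fingers close, or fill a call up. It gives the time, the measured TCP pose, the force, the opening and the grip force at its end, in the units of the state.
- telemetry.state(): the state, without advancing time (a new reading comes with each control period).
- eyes.camera(name): name is "scene" or "top" or "wrist"; returns a dict with "pixels" (480x640x3 uint8, red, green, blue), "camera_matrix" (3x3 intrinsics, pixels), "xyz" and "rotation" of the camera in the world. Camera axes: x right, y up, looking along -z (the intrinsics and any distortion apply to the point x, -y, -z); pixel columns grow to the right and rows downward; lengths in mm; the calibration is good to about 2 mm. The wrist camera is an equidistant fisheye: a pixel r from the principal point sees the ray r / f radians off the axis. A picture is of the moment at which its call begins. There is no depth.
- env.hand_in(): hands the job in; it is judged then, once.
The state is a dict: "time_s": time; "qpos": joint angles; "dq": joint speeds; "joint_torque": joint torques, N m; "ee_pos": TCP position; "tool_rot": TCP orientation; "ft_force": force on the tool from outside, world axes, zero at the start; "torque": the same for the moment, N m; "width": finger opening in mm; "finger_force": force on a finger pad.
Only numpy, scipy, OpenCV 4.12 (cv2) and the standard library are available. Lean on these libraries where they do the work, as an engineer would, in place of code of your own. Each camera call takes 0.05 s, during which the arm holds its last target. There are 200 camera calls.

## Working session

There is one attempt and no reset: what is moved stays moved. The work goes in short steps, Python scripts to look and compute and a tool call to move; the robot and the scene stay as the last step left them, time stands still between calls to the robot, and variables do not carry over. Pictures are saved under pics/ and viewed, at most 14 in all, crops included, and the job is handed in when it is done.

Besides the shell and the picture viewer there is one more tool, called after "Request:" as name(argument=value, ...) on one line, values as JSON. step_arm: Moves the arm, as the interface text tells. Its arguments: {"type":"object","properties":{"commands":{"type":"array"},"squeeze":{"type":"number"}},"required":["commands"]}

```bash
mkdir -p pics
cat > h.py <<'E'
import numpy as np, cv2
from rig import telemetry, eyes, env
def shot(n,f):
    c=eyes.camera(n); cv2.imwrite('pics/'+f+'.png',c['pixels'][:,:,::-1]); np.savez('pics/'+f+'.npz',**c); return c
def ray(c,u,v,fish=False):
    K=np.array(c['camera_matrix']); x=(u-K[0,2])/K[0,0]; y=(v-K[1,2])/K[1,1]
    if fish:
        r=np.hypot(x,y); d=np.array([x/r*np.sin(r),-y/r*np.sin(r),-np.cos(r)]) if r>0 else np.array([0,0,-1.])
    else: d=np.array([x,-y,-1.])
    return np.array(c['xyz']),np.array(c['rotation'])@d
def at(c,u,v,z,fish=False):
    o,d=ray(c,u,v,fish); return (o+d*(z-o[2])/d[2]).round(1)
def load(f): return dict(np.load('pics/'+f+'.npz'))
E
python3 - <<'E'
from h import *
for n in ['top','scene']:
    c=shot(n,n+'0'); print(n,c['xyz'],c['rotation'],c['camera_matrix'])
s=telemetry.state(); print(s)
E
```

```text
top [427.02982889   2.69501675 958.47335019] [-0.69859098 -0.04623126  0.04415741  0.71265941] [[491.38951667   0.         321.05036343]
 [  0.         491.38951667 241.30422063]
 [  0.           0.           1.        ]]
scene [ 989.74771804 -824.08950127  666.63447847] [0.85425756 0.46440887 0.12143734 0.19955299] [[548.57424481   0.         319.35223507]
 [  0.         548.57424481 250.47863301]
 [  0.           0.           1.        ]]
{'time_s': 0.1, 'qpos': array([ 1.13090938e+00,  2.45735956e-01,  1.55891919e+00,  1.36982605e-05,
        1.33872781e+00, -1.74092093e-01]), 'dq': array([-1.17673603e-03, -1.97422324e-03, -2.26397283e-03, -6.86331711e-05,
        8.52558186e-04, -1.67026413e-03]), 'joint_torque': array([-8.31199395e-04, -4.30668211e+01, -3.27130759e+01, -1.57939626e-04,
        2.90487777e-03,  1.90098586e-05]), 'ee_pos': array([170.50150734, 626.70225362, 230.28126743]), 'tool_rot': array([-2.76858567e-04,  1.32508088e-01,  9.91181520e-01, -8.51287015e-04]), 'ft_force': array([-0.30676355,  0.12426245, -0.3746609 ]), 'torque': array([-0.00357819, -0.05367157,  0.06350116]), 'finger_force': 0.0, 'width': 85.7787805422858}
```

View pics/top0.png

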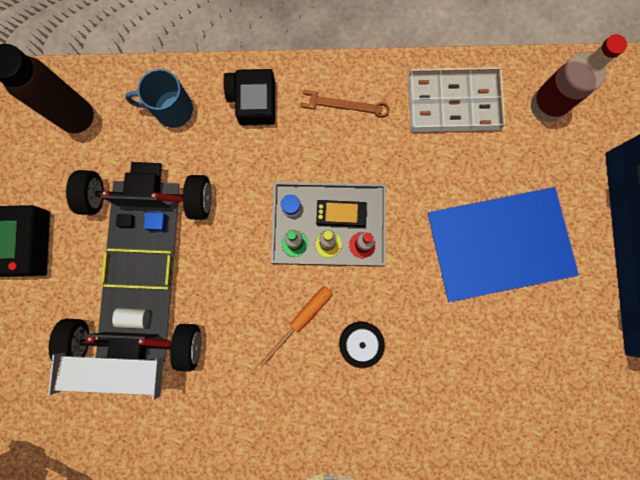

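View pics/scene0.png

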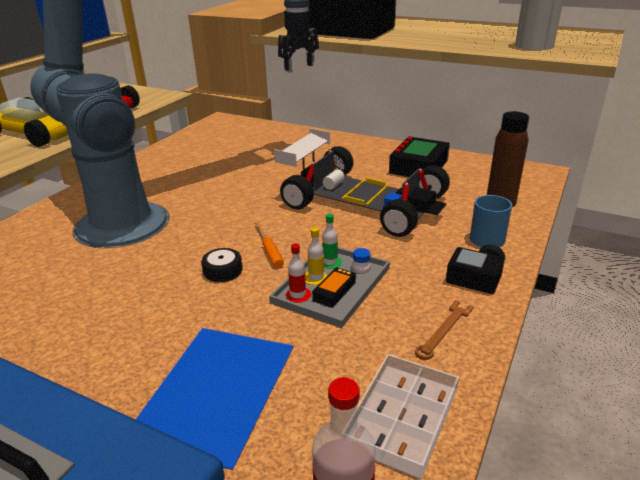

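```bash
sed -i "s/np.array(c\['rotation'\])@d/Rotation.from_quat(np.roll(c['rotation'],-1)).as_matrix()@d/; 1a from scipy.spatial.transform import Rotation" h.py
python3 - <<'E'
from h import *
c=load('top0'); im=cv2.imread('pics/top0.png')
a=cv2.resize(im[175:275,260:400],None,fx=5.6,fy=5.6,interpolation=cv2.INTER_CUBIC)
cv2.imwrite('pics/crop1.png',a)
b=cv2.resize(im[235:300,90:185],None,fx=8,fy=8,interpolation=cv2.INTER_CUBIC)
cv2.imwrite('pics/crop2.png',b)
for n,u,v,z in [('mat',429,212,4),('mat',555,188,4),('mat',578,275,4),('mat',448,301,4),('cad',273,184,18),('cad',384,185,18),('cad',385,265,18),('cad',272,265,18)]: print(n,at(c,u,v,z))
hsv=cv2.cvtColor(im,cv2.COLOR_BGR2HSV)
E
```

```text
mat [ 603.8 -209.7    4. ]
mat [ 646.9 -461.4    4. ]
mat [ 474. -492.    4.]
mat [ 429.  -237.9    4. ]
cad [663.1  96.2  18. ]
cad [ 656.6 -121.1   18. ]
cad [ 499.8 -117.4   18. ]
cad [504.1  99.3  18. ]
```

View pics/crop1.png

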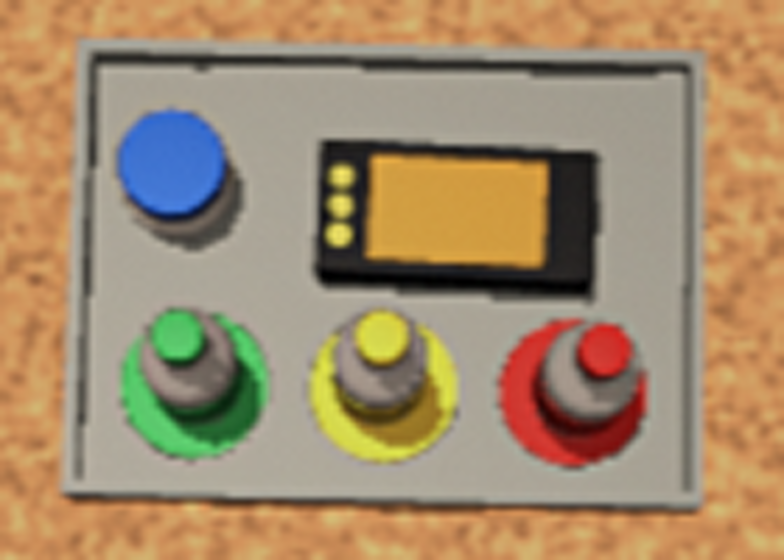

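View pics/crop2.png

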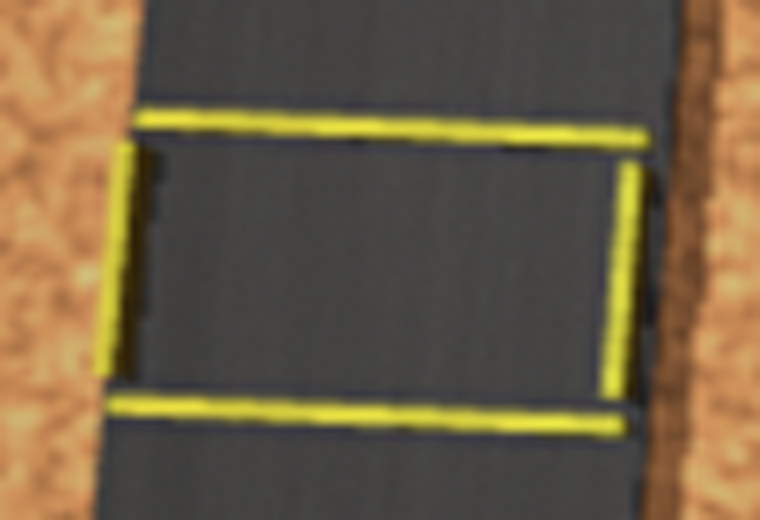

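Run:
```python
from h import *
c=load('top0')
A=lambda x,y,z:at(c,(x+.5)/5.6-.5+260,(y+.5)/5.6-.5+175,z)
B=lambda x,y,z:at(c,(x+.5)/8-.5+90,(y+.5)/8-.5+235,z)
for n,p in [('G',(195,386,7)),('Y',(384,389,7)),('R',(573,392,7)),('pack',(457,217,30)),('packTL',(323,142,30)),('packTR',(597,154,30)),('jar',(172,162,47)),('capG',(178,336,120)),('capY',(382,336,120)),('capR',(604,350,120))]: print(n,A(*p))
for p in [(392,128,31),(365,415,31),(115,258,38),(622,280,38)]: print('bay',B(*p))
s=telemetry.state(); print(Rotation.from_quat(np.roll(s['tool_rot'],-1)).as_matrix().round(3))
w=shot('wrist','w0'); print(w['xyz'],w['camera_matrix'])
```

```text
G [546.1  56.3   7. ]
Y [543.7  -9.5   7. ]
R [541.4 -75.2   7. ]
pack [599.8 -35.5  30. ]
packTL [626.9   9.9  30. ]
packTR [620.8 -84.1  30. ]
jar [617.4  60.9  47. ]
capG [547.6  55.  120. ]
capY [546.3  -7.8 120. ]
capR [540.6 -75.9 120. ]
bay [535.6 351.5  31. ]
bay [467.7 356.   31. ]
bay [505.4 413.2  38. ]
bay [497.8 293.8  38. ]
[[-0.965  0.263 -0.001]
 [ 0.263  0.965 -0.002]
 [ 0.    -0.002 -1.   ]]
[ 93.58234234 647.63114165 373.81275977] [[371.64829954   0.         318.21601852]
 [  0.         371.64829954 241.79445132]
 [  0.           0.           1.        ]]
```

Request:
step_arm(commands=[{"turn": [0, 0, 7.78], "slide": [0, 0, 0], "jaw": 0.7}, {"turn": [0, 0, 7.78], "slide": [0, 0, 0], "jaw": 0.7}, {"turn": [0, 0, 7.78], "slide": [0, 0, 0], "jaw": 0.7}, {"turn": [0, 0, 7.78], "slide": [0, 0, 0], "jaw": 0.7}, {"turn": [0, 0, 7.78], "slide": [0, 0, 0], "jaw": 0.7}], squeeze=30)

```text
time_s: 0.78
ee_pos: [170.6, 627.0, 230.8]
tool_rot: [0.0, 0.457, 0.889, -0.0]
ft_force: [-0.5, 0.2, 0.3]
width: 59.8
finger_force: 0.0
```

Request:
step_arm(commands=[{"turn": [0, 0, 7.78], "slide": [0, 0, 0], "jaw": 0.7}, {"turn": [0, 0, 7.78], "slide": [0, 0, 0], "jaw": 0.7}, {"turn": [0, 0, 7.78], "slide": [0, 0, 0], "jaw": 0.7}, {"turn": [0, 0, 7.78], "slide": [0, 0, 0], "jaw": 0.7}, {"turn": [0, 0, 7.78], "slide": [0, 0, 0], "jaw": 0.7}])

```text
time_s: 1.4
ee_pos: [170.6, 626.9, 230.8]
tool_rot: [0.0, 0.727, 0.687, -0.0]
ft_force: [0.6, -1.9, 0.5]
width: 60.2
finger_force: 0.0
```

Request:
step_arm(commands=[{"turn": [0, 0, 0], "slide": [-0.02, 0.012, 0], "jaw": 0.7}, {"turn": [0, 0, 0], "slide": [-0.045, 0.027, 0], "jaw": 0.7}, {"turn": [0, 0, 0], "slide": [-0.045, 0.027, 0], "jaw": 0.7}, {"turn": [0, 0, 0], "slide": [-0.045, 0.027, 0], "jaw": 0.7}, {"turn": [0, 0, 0], "slide": [-0.045, 0.027, 0], "jaw": 0.7}])

```text
time_s: 2.02
ee_pos: [280.4, 419.5, 231.0]
tool_rot: [0.0, 0.725, 0.688, -0.0]
ft_force: [1.2, -0.1, 1.0]
width: 59.6
finger_force: 0.0
```

```bash
cat >> h.py <<'E'
def to(x,y,z,yaw=-3.):
    s=telemetry.state(); R=Rotation.from_quat(np.roll(s['tool_rot'],-1)); M=R.as_matrix()
    a=np.radians(yaw); T=np.array([[-np.sin(a)*-1*-1,np.cos(a),0],[np.cos(a),np.sin(a),0],[0,0,-1]])
    T[:,0]=np.cross(T[:,1],T[:,2])
    print('t',s['time_s'],'pos',np.round(s['ee_pos'],1),'F',np.round(s['ft_force'],1),'w',round(s['width'],1),'ff',round(s['finger_force'],1))
    print('slide mm',(M.T@(np.array([x,y,z])-s['ee_pos'])).round(1),'turn deg',np.degrees((R.inv()*Rotation.from_matrix(T)).as_rotvec()).round(2))
E
python3 -c "
from h import *
to(541.5,-75.2,230)"
```

```text
t 2.025 pos [280.4 419.5 231. ] F [ 1.2 -0.1  1. ] w 59.6 ff 0.0
slide mm [-480.3  286.7    1.1] turn deg [-0.    0.02 -0.01]
```

Request:
step_arm(commands=[{"turn": [0, 0, 0], "slide": [-0.048, 0.0287, 0], "jaw": 0.7}, {"turn": [0, 0, 0], "slide": [-0.048, 0.0287, 0], "jaw": 0.7}, {"turn": [0, 0, 0], "slide": [-0.048, 0.0287, 0], "jaw": 0.7}, {"turn": [0, 0, 0], "slide": [-0.048, 0.0287, 0], "jaw": 0.7}, {"turn": [0, 0, 0], "slide": [-0.048, 0.0287, 0], "jaw": 0.7}])

```text
time_s: 2.65
ee_pos: [411.0, 172.2, 231.2]
tool_rot: [0.0, 0.726, 0.688, 0.0]
ft_force: [1.3, -0.1, -0.2]
width: 59.9
finger_force: 0.0
```

Request:
step_arm(commands=[{"turn": [0, 0, 0], "slide": [-0.048, 0.0287, 0], "jaw": 0.7}, {"turn": [0, 0, 0], "slide": [-0.048, 0.0287, 0], "jaw": 0.7}, {"turn": [0, 0, 0], "slide": [-0.048, 0.0287, 0], "jaw": 0.7}, {"turn": [0, 0, 0], "slide": [-0.048, 0.0287, 0], "jaw": 0.7}, {"turn": [0, 0, 0], "slide": [-0.048, 0.0287, 0], "jaw": 0.7}])

```text
time_s: 3.28
ee_pos: [541.7, -75.1, 231.1]
tool_rot: [-0.0, 0.726, 0.688, 0.0]
ft_force: [0.2, -0.1, -0.0]
width: 59.8
finger_force: 0.0
```

```bash
python3 -c "
from h import *
c=shot('wrist','w1'); print(c['xyz'],c['rotation'])
to(541.5,-75.2,54)"
```

```text
[544.75853907   3.39452769 374.61740787] [ 0.98748493 -0.15544199  0.00396365 -0.02637408]
t 3.325 pos [543.9 -80.5 231.2] F [-2.8 -5.8  1.6] w 59.4 ff 0.0
slide mm [  5.8  -3.1 177.2] turn deg [ 0.12  0.2  -0.29]
```

View pics/w1.png

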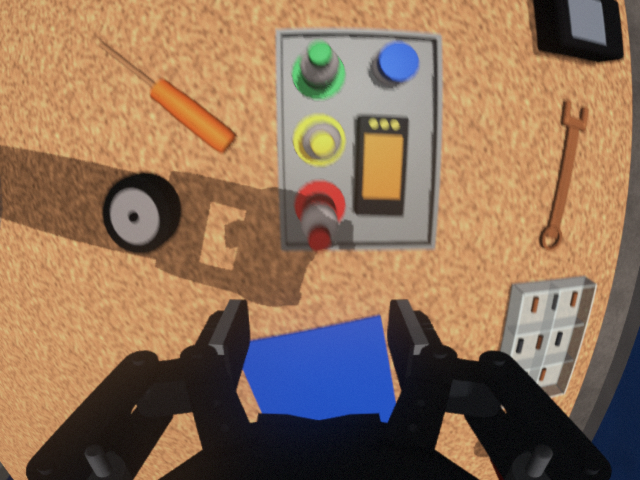

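```bash
python3 -c "
from h import *
c=load('w1')
for n,u,v,z in [('capR',319,240,122),('capY',322,144,122),('capG',319,53,122),('padY',319.5,140,7),('padG',319,74,7),('packTL',361,117,30),('packTR',408,117,30),('packBR',404,214,30),('packBL',356,212,30),('jar',399,62,47)]: print(n,at(c,u,v,z,True))
to(541.5,-75.2,54)"
```

```text
capR [541.1 -76.7 122. ]
capY [546.7  -9.1 122. ]
capG [548.   53.4 122. ]
padY [545.4 -10.8   7. ]
padG [548.4  54.8   7. ]
packTL [584.4   9.9  30. ]
packTR [628.6   9.3  30. ]
packBR [623.6 -83.9  30. ]
packBL [576.6 -79.8  30. ]
jar [618.5  58.8  47. ]
t 3.325 pos [543.9 -80.5 231.2] F [-2.8 -5.8  1.6] w 59.4 ff 0.0
slide mm [  5.8  -3.1 177.2] turn deg [ 0.12  0.2  -0.29]
```

Request:
step_arm(commands=[{"turn": [0, 0, 0], "slide": [0, 0, 0], "jaw": 0.7}, {"turn": [0, 0, 0], "slide": [0, 0, 0.044], "jaw": 0.7}, {"turn": [0, 0, 0], "slide": [0, 0, 0.044], "jaw": 0.7}, {"turn": [0, 0, 0], "slide": [0, 0, 0.035], "jaw": 0.7}, {"turn": [0, 0, 0], "slide": [0, 0, 0.02], "jaw": 0.7}])

```text
time_s: 3.95
ee_pos: [539.4, -71.5, 86.0]
tool_rot: [-0.002, 0.725, 0.689, -0.001]
ft_force: [-1.0, 0.5, 0.4]
width: 60.1
finger_force: 0.0
```

Request:
step_arm(commands=[{"turn": [0, 0, 0], "slide": [0, 0, 0.014], "jaw": 0.7}, {"turn": [0, 0, 0], "slide": [0, 0, 0.01], "jaw": 0.7}, {"turn": [0, 0, 0], "slide": [0, 0, 0.005], "jaw": 0.7}, {"turn": [0, 0, 0], "slide": [0, 0, 0.004], "jaw": 0.7}, {"turn": [0, 0, 0], "slide": [0, 0, 0], "jaw": 0.7}])

```text
time_s: 4.58
ee_pos: [541.4, -73.4, 55.4]
tool_rot: [0.0, 0.726, 0.688, 0.0]
ft_force: [-0.0, 0.7, 0.2]
width: 59.9
finger_force: 0.0
```

Request:
step_arm(commands=[{"turn": [0, 0, 0], "slide": [0, 0, 0], "jaw": 0.3}, {"turn": [0, 0, 0], "slide": [0, 0, 0], "jaw": 0.2}, {"turn": [0, 0, 0], "slide": [0, 0, 0], "jaw": 0.2}, {"turn": [0, 0, 0], "slide": [0, 0, 0], "jaw": 0.2}, {"turn": [0, 0, 0], "slide": [0, 0, 0], "jaw": 0.2}], squeeze=25)

```text
time_s: 5.2
ee_pos: [541.6, -73.5, 55.8]
tool_rot: [0.0, 0.726, 0.688, 0.0]
ft_force: [0.8, -0.4, 5.3]
width: 30.6
finger_force: 25.4
```

Request:
step_arm(commands=[{"turn": [0, 0, 0], "slide": [0, 0, -0.005], "jaw": 0.2}, {"turn": [0, 0, 0], "slide": [0, 0, -0.015], "jaw": 0.2}, {"turn": [0, 0, 0], "slide": [0, 0, -0.025], "jaw": 0.2}, {"turn": [0, 0, 0], "slide": [0, 0, -0.015], "jaw": 0.2}, {"turn": [0, 0, 0], "slide": [0, 0, -0.01], "jaw": 0.2}])

```text
time_s: 5.82
ee_pos: [541.5, -73.4, 126.5]
tool_rot: [0.0, 0.726, 0.688, 0.0]
ft_force: [-0.1, 0.4, -1.5]
width: 30.7
finger_force: 24.9
```

```bash
python3 -c "
from h import *
c=shot('scene','s1'); im=cv2.imread('pics/s1.png'); cv2.imwrite('pics/s1c.png',cv2.resize(im[130:330,210:440],None,fx=2.5,fy=2.5))
to(550.3,-419,122)"
```

```text
t 5.875 pos [542.1 -73.6 127.4] F [ 0.8 -0.5  1.1] w 31.4 ff 24.9
slide mm [-344.5   26.4    5.8] turn deg [ 0.15  0.04 -0.02]
```

View pics/s1c.png

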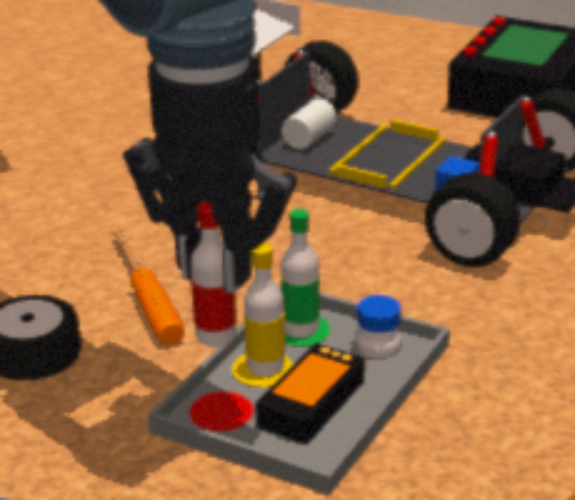

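Request:
step_arm(commands=[{"turn": [0, 0, 0], "slide": [-0.025, 0.002, 0], "jaw": 0.2}, {"turn": [0, 0, 0], "slide": [-0.04, 0.003, 0], "jaw": 0.2}, {"turn": [0, 0, 0], "slide": [-0.045, 0.0035, 0], "jaw": 0.2}, {"turn": [0, 0, 0], "slide": [-0.045, 0.0035, 0], "jaw": 0.2}, {"turn": [0, 0, 0], "slide": [-0.045, 0.0035, 0], "jaw": 0.2}])

```text
time_s: 6.5
ee_pos: [545.6, -275.1, 124.5]
tool_rot: [-0.001, 0.726, 0.688, -0.0]
ft_force: [1.3, 0.9, -0.5]
width: 30.8
finger_force: 24.9
```

Request:
step_arm(commands=[{"turn": [0, 0, 0], "slide": [-0.045, 0.0035, 0], "jaw": 0.2}, {"turn": [0, 0, 0], "slide": [-0.045, 0.0035, 0], "jaw": 0.2}, {"turn": [0, 0, 0], "slide": [-0.035, 0.0025, 0.01], "jaw": 0.2}, {"turn": [0, 0, 0], "slide": [-0.0195, 0.0014, 0.01], "jaw": 0.2}, {"turn": [0, 0, 0], "slide": [0, 0, 0.01], "jaw": 0.2}])

```text
time_s: 7.12
ee_pos: [549.0, -419.1, 94.0]
tool_rot: [-0.001, 0.726, 0.688, 0.0]
ft_force: [0.6, 1.8, -1.4]
width: 30.7
finger_force: 25.0
```

Request:
step_arm(commands=[{"turn": [0, 0, 0], "slide": [0, 0, 0.01], "jaw": 0.2}, {"turn": [0, 0, 0], "slide": [0, 0, 0.01], "jaw": 0.2}, {"turn": [0, 0, 0], "slide": [0, 0, 0.01], "jaw": 0.2}, {"turn": [0, 0, 0], "slide": [0, 0, 0], "jaw": 0.2}, {"turn": [0, 0, 0], "slide": [0, 0, 0], "jaw": 0.2}])

```text
time_s: 7.75
ee_pos: [549.7, -418.9, 65.7]
tool_rot: [0.0, 0.725, 0.688, 0.0]
ft_force: [0.3, 0.4, -0.8]
width: 30.9
finger_force: 25.0
```

Request:
step_arm(commands=[{"turn": [0, 0, 0], "slide": [0, 0, 0.006], "jaw": 0.2}, {"turn": [0, 0, 0], "slide": [0, 0, 0.004], "jaw": 0.2}, {"turn": [0, 0, 0], "slide": [0, 0, 0.002], "jaw": 0.2}, {"turn": [0, 0, 0], "slide": [0, 0, 0.0005], "jaw": 0.2}, {"turn": [0, 0, 0], "slide": [0, 0, 0], "jaw": 0.2}])

```text
time_s: 8.38
ee_pos: [549.4, -418.9, 52.9]
tool_rot: [0.0, 0.726, 0.688, -0.0]
ft_force: [0.3, -0.5, -0.6]
width: 30.8
finger_force: 25.0
```

Request:
step_arm(commands=[{"turn": [0, 0, 0], "slide": [0, 0, 0.001], "jaw": 0.2}, {"turn": [0, 0, 0], "slide": [0, 0, 0], "jaw": 0.2}, {"turn": [0, 0, 0], "slide": [0, 0, 0], "jaw": 0.2}, {"turn": [0, 0, 0], "slide": [0, 0, 0], "jaw": 0.2}, {"turn": [0, 0, 0], "slide": [0, 0, 0], "jaw": 0.2}])

```text
time_s: 9.0
ee_pos: [549.5, -419.2, 52.9]
tool_rot: [0.0, 0.726, 0.688, -0.0]
ft_force: [-2.8, 0.9, 5.3]
width: 30.8
finger_force: 25.6
```

Request:
step_arm(commands=[{"turn": [0, 0, 0], "slide": [0, 0, 0], "jaw": 0.45}, {"turn": [0, 0, 0], "slide": [0, 0, 0], "jaw": 0.7}, {"turn": [0, 0, 0], "slide": [0, 0, 0], "jaw": 0.7}, {"turn": [0, 0, 0], "slide": [0, 0, -0.01], "jaw": 0.7}, {"turn": [0, 0, 0], "slide": [0, 0, -0.03], "jaw": 0.7}])

```text
time_s: 9.62
ee_pos: [548.5, -417.8, 90.6]
tool_rot: [-0.002, 0.726, 0.688, 0.0]
ft_force: [0.5, -0.2, -0.2]
width: 59.5
finger_force: 0.0
```

Request:
step_arm(commands=[{"turn": [0, 0, 0], "slide": [0, 0, -0.04], "jaw": 0.7}, {"turn": [0, 0, 0], "slide": [0, 0, -0.03], "jaw": 0.7}, {"turn": [0, 0, 0], "slide": [0.03, -0.002, 0], "jaw": 0.7}, {"turn": [0, 0, 0], "slide": [0.045, -0.003, 0], "jaw": 0.7}, {"turn": [0, 0, 0], "slide": [0.05, -0.003, 0], "jaw": 0.7}])

```text
time_s: 10.25
ee_pos: [548.1, -292.8, 162.8]
tool_rot: [0.001, 0.726, 0.688, 0.0]
ft_force: [-0.1, -0.3, -0.6]
width: 59.5
finger_force: 0.0
```

Request:
step_arm(commands=[{"turn": [0, 0, 0], "slide": [0.05, -0.003, 0], "jaw": 0.7}, {"turn": [0, 0, 0], "slide": [0.05, -0.003, 0], "jaw": 0.7}, {"turn": [0, 0, 0], "slide": [0.05, -0.003, 0], "jaw": 0.7}, {"turn": [0, 0, 0], "slide": [0.05, -0.003, 0], "jaw": 0.7}, {"turn": [0, 0, 0], "slide": [0.045, -0.003, 0], "jaw": 0.7}])

```text
time_s: 10.88
ee_pos: [546.1, -46.4, 162.8]
tool_rot: [0.001, 0.725, 0.688, 0.0]
ft_force: [0.0, 0.1, 0.1]
width: 59.7
finger_force: 0.0
```

Request:
step_arm(commands=[{"turn": [0, 0, 0], "slide": [0.025, -0.002, 0], "jaw": 0.7}, {"turn": [0, 0, 0], "slide": [0.0127, -0.0011, 0], "jaw": 0.7}, {"turn": [0, 0, 0], "slide": [0, 0, 0], "jaw": 0.7}, {"turn": [0, 0, 0], "slide": [0, 0, 0], "jaw": 0.7}, {"turn": [0, 0, 0], "slide": [0, 0, 0], "jaw": 0.7}])

```text
time_s: 11.5
ee_pos: [545.0, -11.2, 161.9]
tool_rot: [0.0, 0.726, 0.688, -0.0]
ft_force: [-0.3, 0.2, 0.5]
width: 59.7
finger_force: 0.0
```

```bash
python3 -c "
from h import *
to(544.8,-10.2,55)"
```

```text
t 11.5 pos [545.  -11.2 161.9] F [-0.3  0.2  0.5] w 59.7 ff 0.0
slide mm [  1.   -0.3 106.9] turn deg [ 0.01  0.01 -0.1 ]
```

Request:
step_arm(commands=[{"turn": [0, 0, 0], "slide": [0.001, 0, 0.03], "jaw": 0.7}, {"turn": [0, 0, 0], "slide": [0, 0, 0.035], "jaw": 0.7}, {"turn": [0, 0, 0], "slide": [0, 0, 0.025], "jaw": 0.7}, {"turn": [0, 0, 0], "slide": [0, 0, 0.012], "jaw": 0.7}, {"turn": [0, 0, 0], "slide": [0, 0, 0.004], "jaw": 0.7}])

```text
time_s: 12.12
ee_pos: [544.9, -9.7, 55.5]
tool_rot: [-0.0, 0.726, 0.688, -0.0]
ft_force: [0.5, -0.1, 0.8]
width: 59.9
finger_force: 0.0
```

Request:
step_arm(commands=[{"turn": [0, 0, 0], "slide": [0, 0, 0], "jaw": 0.7}, {"turn": [0, 0, 0], "slide": [0, 0, 0], "jaw": 0.4}, {"turn": [0, 0, 0], "slide": [0, 0, 0], "jaw": 0.2}, {"turn": [0, 0, 0], "slide": [0, 0, 0], "jaw": 0.2}, {"turn": [0, 0, 0], "slide": [0, 0, 0], "jaw": 0.2}])

```text
time_s: 12.75
ee_pos: [545.8, -9.5, 56.9]
tool_rot: [0.001, 0.726, 0.688, 0.001]
ft_force: [0.1, -0.2, 6.3]
width: 30.8
finger_force: 24.9
```

Request:
step_arm(commands=[{"turn": [0, 0, 0], "slide": [0, 0, -0.005], "jaw": 0.2}, {"turn": [0, 0, 0], "slide": [0, 0, -0.015], "jaw": 0.2}, {"turn": [0, 0, 0], "slide": [0, 0, -0.025], "jaw": 0.2}, {"turn": [0, 0, 0], "slide": [0, 0, -0.015], "jaw": 0.2}, {"turn": [0, 0, 0], "slide": [0, 0, -0.01], "jaw": 0.2}])

```text
time_s: 13.38
ee_pos: [545.2, -9.3, 126.9]
tool_rot: [0.0, 0.726, 0.688, 0.0]
ft_force: [-0.8, -0.3, -1.3]
width: 30.9
finger_force: 24.9
```

Request:
step_arm(commands=[{"turn": [0, 0, 0], "slide": [-0.025, 0.001, 0], "jaw": 0.2}, {"turn": [0, 0, 0], "slide": [-0.04, 0.001, 0], "jaw": 0.2}, {"turn": [0, 0, 0], "slide": [-0.045, 0.0015, 0], "jaw": 0.2}, {"turn": [0, 0, 0], "slide": [-0.045, 0.0015, 0], "jaw": 0.2}, {"turn": [0, 0, 0], "slide": [-0.045, 0.0015, 0], "jaw": 0.2}])

```text
time_s: 14.0
ee_pos: [540.4, -210.5, 125.5]
tool_rot: [-0.0, 0.726, 0.688, -0.0]
ft_force: [1.5, 0.5, -1.0]
width: 30.5
finger_force: 24.9
```

Request:
step_arm(commands=[{"turn": [0, 0, 0], "slide": [-0.045, 0.0015, 0], "jaw": 0.2}, {"turn": [0, 0, 0], "slide": [-0.045, 0.0015, 0], "jaw": 0.2}, {"turn": [0, 0, 0], "slide": [-0.033, 0.001, 0.01], "jaw": 0.2}, {"turn": [0, 0, 0], "slide": [-0.018, 0.0006, 0.01], "jaw": 0.2}, {"turn": [0, 0, 0], "slide": [0, 0, 0.01], "jaw": 0.2}])

```text
time_s: 14.62
ee_pos: [537.6, -350.6, 94.8]
tool_rot: [-0.001, 0.726, 0.688, 0.0]
ft_force: [1.3, 0.4, -1.2]
width: 30.9
finger_force: 24.9
```

Request:
step_arm(commands=[{"turn": [0, 0, 0], "slide": [0, 0, 0.01], "jaw": 0.2}, {"turn": [0, 0, 0], "slide": [0, 0, 0.01], "jaw": 0.2}, {"turn": [0, 0, 0], "slide": [0, 0, 0.01], "jaw": 0.2}, {"turn": [0, 0, 0], "slide": [0, 0, 0.006], "jaw": 0.2}, {"turn": [0, 0, 0], "slide": [0, 0, 0], "jaw": 0.2}])

```text
time_s: 15.25
ee_pos: [537.8, -350.0, 59.2]
tool_rot: [-0.001, 0.725, 0.688, -0.0]
ft_force: [-0.2, -0.4, -1.0]
width: 31.0
finger_force: 24.9
```

Request:
step_arm(commands=[{"turn": [0, 0, 0], "slide": [0, 0, 0.003], "jaw": 0.2}, {"turn": [0, 0, 0], "slide": [0, 0, 0.002], "jaw": 0.2}, {"turn": [0, 0, 0], "slide": [0, 0, 0.001], "jaw": 0.2}, {"turn": [0, 0, 0], "slide": [0, 0, 0], "jaw": 0.2}, {"turn": [0, 0, 0], "slide": [0, 0, 0], "jaw": 0.2}])

```text
time_s: 15.88
ee_pos: [538.1, -350.5, 54.0]
tool_rot: [0.0, 0.726, 0.688, -0.0]
ft_force: [-0.1, 0.7, -0.5]
width: 30.9
finger_force: 25.0
```

Request:
step_arm(commands=[{"turn": [0, 0, 0], "slide": [0, 0, 0.0012], "jaw": 0.2}, {"turn": [0, 0, 0], "slide": [0, 0, 0], "jaw": 0.2}, {"turn": [0, 0, 0], "slide": [0, 0, 0], "jaw": 0.2}, {"turn": [0, 0, 0], "slide": [0, 0, 0], "jaw": 0.2}, {"turn": [0, 0, 0], "slide": [0, 0, 0], "jaw": 0.2}])

```text
time_s: 16.5
ee_pos: [538.3, -350.9, 53.9]
tool_rot: [0.0, 0.726, 0.688, -0.0]
ft_force: [-1.3, 1.2, 5.6]
width: 30.6
finger_force: 25.3
```

Request:
step_arm(commands=[{"turn": [0, 0, 0], "slide": [0, 0, 0], "jaw": 0.45}, {"turn": [0, 0, 0], "slide": [0, 0, 0], "jaw": 0.7}, {"turn": [0, 0, 0], "slide": [0, 0, 0], "jaw": 0.7}, {"turn": [0, 0, 0], "slide": [0, 0, -0.01], "jaw": 0.7}, {"turn": [0, 0, 0], "slide": [0, 0, -0.03], "jaw": 0.7}])

```text
time_s: 17.12
ee_pos: [537.0, -349.5, 91.6]
tool_rot: [-0.002, 0.726, 0.688, -0.0]
ft_force: [0.7, 0.5, 0.7]
width: 59.8
finger_force: 0.0
```

Request:
step_arm(commands=[{"turn": [0, 0, 0], "slide": [0, 0, -0.04], "jaw": 0.7}, {"turn": [0, 0, 0], "slide": [0, 0, -0.03], "jaw": 0.7}, {"turn": [0, 0, 0], "slide": [0.03, -0.001, 0], "jaw": 0.7}, {"turn": [0, 0, 0], "slide": [0.045, -0.0015, 0], "jaw": 0.7}, {"turn": [0, 0, 0], "slide": [0.05, -0.0015, 0], "jaw": 0.7}])

```text
time_s: 17.75
ee_pos: [540.7, -224.6, 163.5]
tool_rot: [0.001, 0.726, 0.688, 0.0]
ft_force: [-0.1, 0.0, 0.2]
width: 59.8
finger_force: 0.0
```

Request:
step_arm(commands=[{"turn": [0, 0, 0], "slide": [0.05, -0.0015, 0], "jaw": 0.7}, {"turn": [0, 0, 0], "slide": [0.05, -0.0015, 0], "jaw": 0.7}, {"turn": [0, 0, 0], "slide": [0.05, -0.0015, 0], "jaw": 0.7}, {"turn": [0, 0, 0], "slide": [0.05, -0.0015, 0], "jaw": 0.7}, {"turn": [0, 0, 0], "slide": [0.045, -0.0012, 0], "jaw": 0.7}])

```text
time_s: 18.38
ee_pos: [546.4, 21.4, 163.5]
tool_rot: [0.001, 0.725, 0.688, 0.0]
ft_force: [0.6, -0.2, -0.1]
width: 60.0
finger_force: 0.0
```

Request:
step_arm(commands=[{"turn": [0, 0, 0], "slide": [0.023, -0.001, 0], "jaw": 0.7}, {"turn": [0, 0, 0], "slide": [0.0124, 0, 0], "jaw": 0.7}, {"turn": [0, 0, 0], "slide": [0, 0, 0], "jaw": 0.7}, {"turn": [0, 0, 0], "slide": [0, 0, 0], "jaw": 0.7}, {"turn": [0, 0, 0], "slide": [0, 0, 0], "jaw": 0.7}])

```text
time_s: 19.0
ee_pos: [547.3, 54.2, 162.6]
tool_rot: [0.0, 0.726, 0.688, -0.0]
ft_force: [-0.5, 0.6, -1.3]
width: 59.5
finger_force: 0.0
```

```bash
python3 -c "
from h import *
to(547,55.3,55)"
```

```text
t 19.0 pos [547.3  54.2 162.6] F [-0.5  0.6 -1.3] w 59.5 ff 0.0
slide mm [  1.1  -0.4 107.6] turn deg [ 0.    0.01 -0.11]
```

Request:
step_arm(commands=[{"turn": [0, 0, 0], "slide": [0.001, 0, 0.03], "jaw": 0.7}, {"turn": [0, 0, 0], "slide": [0, 0, 0.035], "jaw": 0.7}, {"turn": [0, 0, 0], "slide": [0, 0, 0.025], "jaw": 0.7}, {"turn": [0, 0, 0], "slide": [0, 0, 0.013], "jaw": 0.7}, {"turn": [0, 0, 0], "slide": [0, 0, 0.004], "jaw": 0.7}])

```text
time_s: 19.62
ee_pos: [547.2, 55.8, 55.2]
tool_rot: [-0.0, 0.726, 0.688, -0.0]
ft_force: [0.3, -1.4, 0.3]
width: 59.7
finger_force: 0.0
```

Request:
step_arm(commands=[{"turn": [0, 0, 0], "slide": [0, 0, 0], "jaw": 0.7}, {"turn": [0, 0, 0], "slide": [0, 0, 0], "jaw": 0.4}, {"turn": [0, 0, 0], "slide": [0, 0, 0], "jaw": 0.2}, {"turn": [0, 0, 0], "slide": [0, 0, 0], "jaw": 0.2}, {"turn": [0, 0, 0], "slide": [0, 0, 0], "jaw": 0.2}])

```text
time_s: 20.25
ee_pos: [548.1, 56.0, 56.7]
tool_rot: [0.001, 0.726, 0.688, 0.001]
ft_force: [-0.6, -0.1, 5.1]
width: 30.8
finger_force: 25.1
```

Request:
step_arm(commands=[{"turn": [0, 0, 0], "slide": [0, 0, -0.005], "jaw": 0.2}, {"turn": [0, 0, 0], "slide": [0, 0, -0.015], "jaw": 0.2}, {"turn": [0, 0, 0], "slide": [0, 0, -0.025], "jaw": 0.2}, {"turn": [0, 0, 0], "slide": [0, 0, -0.015], "jaw": 0.2}, {"turn": [0, 0, 0], "slide": [0, 0, -0.01], "jaw": 0.2}])

```text
time_s: 20.88
ee_pos: [547.5, 56.1, 126.8]
tool_rot: [0.0, 0.726, 0.688, 0.0]
ft_force: [1.1, 0.2, 0.1]
width: 30.8
finger_force: 24.9
```

```bash
python3 -c "
from h import *
to(526.7,-281,122)"
```

```text
t 20.875 pos [547.5  56.1 126.8] F [1.1 0.2 0.1] w 30.8 ff 24.9
slide mm [-337.7   -3.     4.8] turn deg [ 0.07  0.   -0.03]
```

Request:
step_arm(commands=[{"turn": [0, 0, 0], "slide": [-0.025, 0, 0], "jaw": 0.2}, {"turn": [0, 0, 0], "slide": [-0.04, 0, 0], "jaw": 0.2}, {"turn": [0, 0, 0], "slide": [-0.045, -0.0005, 0], "jaw": 0.2}, {"turn": [0, 0, 0], "slide": [-0.045, -0.0005, 0], "jaw": 0.2}, {"turn": [0, 0, 0], "slide": [-0.045, -0.0005, 0], "jaw": 0.2}])

```text
time_s: 21.5
ee_pos: [534.7, -144.8, 125.4]
tool_rot: [-0.0, 0.726, 0.688, -0.0]
ft_force: [1.3, -0.1, -1.1]
width: 30.3
finger_force: 24.9
```

Request:
step_arm(commands=[{"turn": [0, 0, 0], "slide": [-0.045, -0.0005, 0], "jaw": 0.2}, {"turn": [0, 0, 0], "slide": [-0.045, -0.0005, 0], "jaw": 0.2}, {"turn": [0, 0, 0], "slide": [-0.032, -0.0005, 0.01], "jaw": 0.2}, {"turn": [0, 0, 0], "slide": [-0.016, 0, 0.01], "jaw": 0.2}, {"turn": [0, 0, 0], "slide": [0, 0, 0.01], "jaw": 0.2}])

```text
time_s: 22.12
ee_pos: [526.1, -281.4, 94.7]
tool_rot: [-0.0, 0.726, 0.688, 0.0]
ft_force: [-1.1, 0.6, -1.8]
width: 31.1
finger_force: 24.9
```

Request:
step_arm(commands=[{"turn": [0, 0, 0], "slide": [0, 0, 0.01], "jaw": 0.2}, {"turn": [0, 0, 0], "slide": [0, 0, 0.01], "jaw": 0.2}, {"turn": [0, 0, 0], "slide": [0, 0, 0.01], "jaw": 0.2}, {"turn": [0, 0, 0], "slide": [0, 0, 0.006], "jaw": 0.2}, {"turn": [0, 0, 0], "slide": [0, 0, 0], "jaw": 0.2}])

```text
time_s: 22.75
ee_pos: [526.2, -281.0, 59.0]
tool_rot: [-0.0, 0.725, 0.688, -0.0]
ft_force: [-0.8, -0.2, -1.5]
width: 30.7
finger_force: 24.9
```

Request:
step_arm(commands=[{"turn": [0, 0, 0], "slide": [0, 0, 0.003], "jaw": 0.2}, {"turn": [0, 0, 0], "slide": [0, 0, 0.002], "jaw": 0.2}, {"turn": [0, 0, 0], "slide": [0, 0, 0.0012], "jaw": 0.2}, {"turn": [0, 0, 0], "slide": [0, 0, 0.0005], "jaw": 0.2}, {"turn": [0, 0, 0], "slide": [0, 0, 0], "jaw": 0.2}])

```text
time_s: 23.38
ee_pos: [526.6, -281.5, 53.7]
tool_rot: [0.0, 0.726, 0.688, -0.0]
ft_force: [-1.6, 2.0, 5.3]
width: 31.2
finger_force: 25.4
```

Request:
step_arm(commands=[{"turn": [0, 0, 0], "slide": [0, 0, 0], "jaw": 0.45}, {"turn": [0, 0, 0], "slide": [0, 0, 0], "jaw": 0.7}, {"turn": [0, 0, 0], "slide": [0, 0, 0], "jaw": 0.7}, {"turn": [0, 0, 0], "slide": [0, 0, -0.01], "jaw": 0.7}, {"turn": [0, 0, 0], "slide": [0, 0, -0.03], "jaw": 0.7}])

```text
time_s: 24.0
ee_pos: [525.4, -280.5, 92.1]
tool_rot: [-0.002, 0.726, 0.688, -0.0]
ft_force: [0.7, -0.4, -0.2]
width: 59.8
finger_force: 0.0
```

Request:
step_arm(commands=[{"turn": [0, 0, 0], "slide": [0, 0, -0.04], "jaw": 0.7}, {"turn": [0, 0, 0], "slide": [0, 0, -0.03], "jaw": 0.7}, {"turn": [0, 0, 0], "slide": [0.03, 0.0075, 0], "jaw": 0.7}, {"turn": [0, 0, 0], "slide": [0.045, 0.011, 0], "jaw": 0.7}, {"turn": [0, 0, 0], "slide": [0.05, 0.0125, 0], "jaw": 0.8}])

```text
time_s: 24.62
ee_pos: [564.5, -157.3, 163.9]
tool_rot: [0.001, 0.726, 0.688, 0.0]
ft_force: [0.6, -0.1, -0.1]
width: 68.1
finger_force: 0.0
```

Request:
step_arm(commands=[{"turn": [0, 0, 0], "slide": [0.05, 0.0125, 0], "jaw": 1.0}, {"turn": [0, 0, 0], "slide": [0.045, 0.011, 0], "jaw": 1.0}, {"turn": [0, 0, 0], "slide": [0.0286, 0.007, 0], "jaw": 1.0}, {"turn": [0, 0, 0], "slide": [0, 0, 0], "jaw": 1.0}, {"turn": [0, 0, 0], "slide": [0, 0, 0], "jaw": 1.0}])

```text
time_s: 25.25
ee_pos: [601.0, -36.9, 163.3]
tool_rot: [0.0, 0.726, 0.688, -0.0]
ft_force: [-0.4, 0.9, 0.3]
width: 85.2
finger_force: 0.0
```

```bash
python3 -c "
from h import *
c=shot('wrist','w2');print(c['xyz'])
c=shot('scene','s2')
to(601,-36.5,11)"
```

```text
[603.92729861  41.78363262 306.75460114]
t 25.35 pos [600.8 -37.4 163.1] F [-0.4 -0.3  0.2] w 85.3 ff 0.0
slide mm [9.000e-01 1.000e-01 1.521e+02] turn deg [ 0.01  0.02 -0.11]
```

View pics/w2.png

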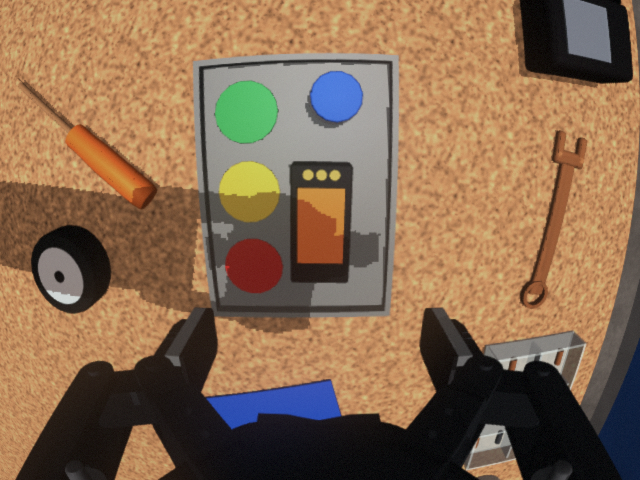

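View pics/s2.png

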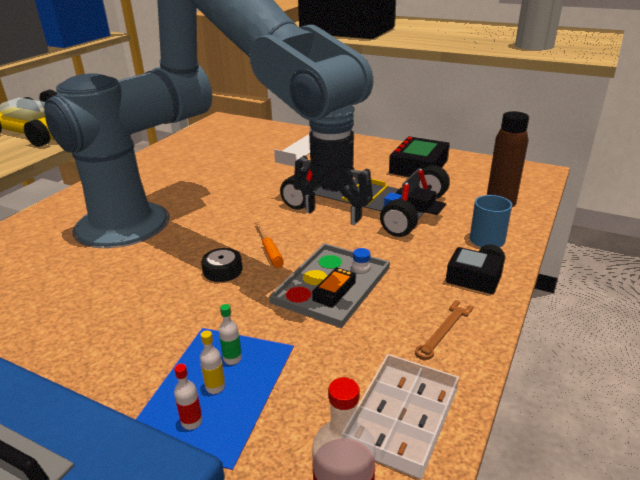

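```bash
python3 -c "
from h import *
c=load('w2')
for n,u,v,z in [('G',246.5,111.5,7),('Y',249.5,191.5,7),('R',253.5,265,7),('TL',292.5,162.5,30),('TR',352,163,30),('BR',348,282,30),('BL',291,279.5,30),('jar',336.5,97,47)]: print(n,at(c,u,v,z,True))
"
```

```text
G [547.6  57.4   7. ]
Y [544.7  -8.4   7. ]
R [541.3 -73.4   7. ]
TL [583.6  15.3  30. ]
TR [627.8  12.6  30. ]
BR [621.9 -83.4  30. ]
BL [575.6 -78.7  30. ]
jar [617.7  61.1  47. ]
```

Request:
step_arm(commands=[{"turn": [0, 0, 0.5], "slide": [0.0015, 0.0005, 0.02], "jaw": 0.77}, {"turn": [0, 0, 0], "slide": [0, 0, 0.035], "jaw": 0.77}, {"turn": [0, 0, 0], "slide": [0, 0, 0.035], "jaw": 0.77}, {"turn": [0, 0, 0], "slide": [0, 0, 0.02], "jaw": 0.77}, {"turn": [0, 0, 0], "slide": [0, 0, 0], "jaw": 0.77}])

```text
time_s: 25.98
ee_pos: [600.0, -34.7, 50.6]
tool_rot: [-0.002, 0.729, 0.685, -0.001]
ft_force: [-0.6, 0.7, -0.8]
width: 65.9
finger_force: 0.0
```

Request:
step_arm(commands=[{"turn": [0, 0, 0], "slide": [0, 0, 0.015], "jaw": 0.77}, {"turn": [0, 0, 0], "slide": [0, 0, 0.012], "jaw": 0.77}, {"turn": [0, 0, 0], "slide": [0, 0, 0.008], "jaw": 0.77}, {"turn": [0, 0, 0], "slide": [0, 0, 0.005], "jaw": 0.77}, {"turn": [0, 0, 0], "slide": [0, 0, 0], "jaw": 0.77}])

```text
time_s: 26.6
ee_pos: [601.4, -34.7, 12.6]
tool_rot: [-0.0, 0.729, 0.685, -0.0]
ft_force: [0.2, -0.1, -0.8]
width: 65.8
finger_force: 0.0
```

```bash
python3 -c "
from h import *
to(601.5,-35.3,11,-3.5)"
```

```text
t 26.6 pos [601.4 -34.7  12.6] F [ 0.2 -0.1 -0.8] w 65.8 ff 0.0
slide mm [-0.5  0.2  1.6] turn deg [-0.03 -0.   -0.02]
```

Close on the pack (z down 1 mm) and lift a little.

Request:
step_arm(commands=[{"turn": [0, 0, 0], "slide": [0, 0, 0.0012], "jaw": 0.6}, {"turn": [0, 0, 0], "slide": [0, 0, 0], "jaw": 0.4}, {"turn": [0, 0, 0], "slide": [0, 0, 0], "jaw": 0.4}, {"turn": [0, 0, 0], "slide": [0, 0, 0], "jaw": 0.4}, {"turn": [0, 0, 0], "slide": [0, 0, 0], "jaw": 0.4}], squeeze=60)

```text
time_s: 27.22
ee_pos: [602.2, -35.0, 12.4]
tool_rot: [0.001, 0.729, 0.685, 0.0]
ft_force: [0.4, -0.3, 5.0]
width: 45.4
finger_force: 63.9
```

Request:
step_arm(commands=[{"turn": [0, 0, 0], "slide": [0, 0, -0.005], "jaw": 0.4}, {"turn": [0, 0, 0], "slide": [0, 0, -0.015], "jaw": 0.4}, {"turn": [0, 0, 0], "slide": [0, 0, -0.03], "jaw": 0.4}, {"turn": [0, 0, 0], "slide": [0, 0, -0.04], "jaw": 0.4}, {"turn": [0, 0, 0], "slide": [0, 0, -0.02], "jaw": 0.4}])

```text
time_s: 27.85
ee_pos: [602.6, -35.0, 124.6]
tool_rot: [0.002, 0.729, 0.685, 0.001]
ft_force: [-0.4, -0.3, -2.2]
width: 45.5
finger_force: 63.3
```

```bash
python3 -c "
from h import *
c=shot('scene','s3'); im=cv2.imread('pics/s3.png'); cv2.imwrite('pics/s3c.png',cv2.resize(im[130:330,240:440],None,fx=3,fy=3))
to(501.6,353.6,122,-3.7)"
```

```text
t 27.9 pos [603.7 -35.3 126.6] F [1.6 0.2 0.1] w 45.8 ff 63.3
slide mm [ 381.9 -125.9    3.3] turn deg [0.38 0.07 0.18]
```

View pics/s3c.png

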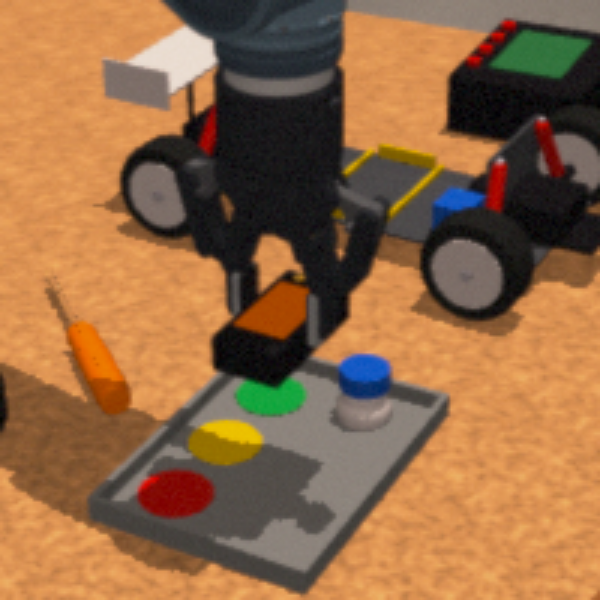

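Request:
step_arm(commands=[{"turn": [0, 0, 0.2], "slide": [0, 0, 0], "jaw": 0.4}, {"turn": [0, 0, 0], "slide": [0.025, -0.0082, 0], "jaw": 0.4}, {"turn": [0, 0, 0], "slide": [0.04, -0.0132, 0], "jaw": 0.4}, {"turn": [0, 0, 0], "slide": [0.045, -0.0148, 0], "jaw": 0.4}, {"turn": [0, 0, 0], "slide": [0.045, -0.0148, 0], "jaw": 0.4}])

```text
time_s: 28.52
ee_pos: [558.7, 124.4, 119.2]
tool_rot: [-0.001, 0.73, 0.683, -0.002]
ft_force: [0.6, 0.3, -1.8]
width: 45.5
finger_force: 63.2
```

Request:
step_arm(commands=[{"turn": [0, 0, 0], "slide": [0.045, -0.0148, 0], "jaw": 0.4}, {"turn": [0, 0, 0], "slide": [0.045, -0.0148, 0], "jaw": 0.4}, {"turn": [0, 0, 0], "slide": [0.045, -0.0148, 0], "jaw": 0.4}, {"turn": [0, 0, 0], "slide": [0.045, -0.0148, 0], "jaw": 0.4}, {"turn": [0, 0, 0], "slide": [0.03, -0.01, 0], "jaw": 0.4}])

```text
time_s: 29.15
ee_pos: [503.1, 338.5, 119.1]
tool_rot: [-0.001, 0.729, 0.684, -0.002]
ft_force: [0.4, 0.5, -1.5]
width: 45.5
finger_force: 63.2
```

Request:
step_arm(commands=[{"turn": [0, 0, 0], "slide": [0.015, -0.005, 0], "jaw": 0.4}, {"turn": [0, 0, 0], "slide": [0, 0, 0], "jaw": 0.4}, {"turn": [0, 0, 0], "slide": [0, 0, 0], "jaw": 0.4}, {"turn": [0, 0, 0], "slide": [0, 0, 0], "jaw": 0.4}, {"turn": [0, 0, 0], "slide": [0, 0, 0], "jaw": 0.4}])

```text
time_s: 29.78
ee_pos: [501.7, 351.8, 121.8]
tool_rot: [0.0, 0.73, 0.683, 0.0]
ft_force: [0.2, 0.4, -1.5]
width: 45.3
finger_force: 63.2
```

```bash
python3 -c "
from h import *
c=shot('wrist','w4')
to(501.6,353.6,33.4,-3.7)"
```

```text
t 29.825 pos [501.7 352.  121.8] F [-0.1  0.2 -1.7] w 45.5 ff 63.2
slide mm [ 1.6 -0.2 88.4] turn deg [ 0.01 -0.   -0.08]
```

View pics/w4.png

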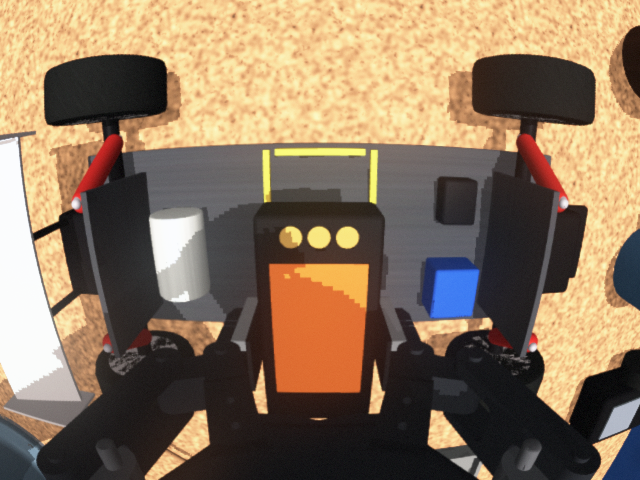

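```bash
python3 -c "
from h import *
c=load('w4')
for n,u,v,z in [('edgeL',275,152.5,38),('edgeR',365,152.5,38),('barL',267,177,31),('barR',374.5,177,31),('pL',257,215,139.4),('pR',383,215,139.4),('bL',267,412,139.4),('bR',372,416,139.4)]: print(n,at(c,u,v,z,True))
"
```

```text
edgeL [478.5 415.9  38. ]
edgeR [533.3 412.3  38. ]
barL [471.2 400.3  31. ]
barR [539.6 395.8  31. ]
pL [482.3 401.1 139.4]
pR [526.5 398.1 139.4]
bL [474.2 309.3 139.4]
bR [522.4 303.3 139.4]
```

Request:
step_arm(commands=[{"turn": [0, 0, 0], "slide": [0.0015, 0.0007, 0.015], "jaw": 0.4}, {"turn": [0, 0, 0], "slide": [0, 0, 0.025], "jaw": 0.4}, {"turn": [0, 0, 0], "slide": [0, 0, 0.02], "jaw": 0.4}, {"turn": [0, 0, 0], "slide": [0, 0, 0.012], "jaw": 0.4}, {"turn": [0, 0, 0], "slide": [0, 0, 0], "jaw": 0.4}])

```text
time_s: 30.45
ee_pos: [501.4, 353.7, 48.3]
tool_rot: [-0.0, 0.73, 0.684, -0.001]
ft_force: [-0.8, -0.7, -0.3]
width: 45.9
finger_force: 63.2
```

Request:
step_arm(commands=[{"turn": [0, 0, 0], "slide": [0, 0, 0.006], "jaw": 0.4}, {"turn": [0, 0, 0], "slide": [0, 0, 0.005], "jaw": 0.4}, {"turn": [0, 0, 0], "slide": [0, 0, 0.003], "jaw": 0.4}, {"turn": [0, 0, 0], "slide": [0, 0, 0], "jaw": 0.4}, {"turn": [0, 0, 0], "slide": [0, 0, 0], "jaw": 0.4}])

```text
time_s: 31.08
ee_pos: [502.3, 354.1, 35.9]
tool_rot: [0.0, 0.73, 0.684, 0.0]
ft_force: [0.3, 0.2, -1.1]
width: 45.7
finger_force: 63.2
```

Request:
step_arm(commands=[{"turn": [0, 0, 0], "slide": [0, 0, 0.0015], "jaw": 0.4}, {"turn": [0, 0, 0], "slide": [0, 0, 0.001], "jaw": 0.4}, {"turn": [0, 0, 0], "slide": [0, 0, 0], "jaw": 0.4}, {"turn": [0, 0, 0], "slide": [0, 0, 0], "jaw": 0.4}, {"turn": [0, 0, 0], "slide": [0, 0, 0], "jaw": 0.4}])

```text
time_s: 31.7
ee_pos: [502.2, 354.1, 33.5]
tool_rot: [0.0, 0.73, 0.684, 0.0]
ft_force: [-1.5, -1.3, 1.7]
width: 45.4
finger_force: 63.6
```

Request:
step_arm(commands=[{"turn": [0, 0, 0], "slide": [0, 0, 0.0005], "jaw": 0.4}, {"turn": [0, 0, 0], "slide": [0, 0, 0], "jaw": 0.6}, {"turn": [0, 0, 0], "slide": [0, 0, 0], "jaw": 0.77}, {"turn": [0, 0, 0], "slide": [0, 0, 0], "jaw": 0.77}, {"turn": [0, 0, 0], "slide": [0, 0, 0], "jaw": 0.77}], squeeze=25)

```text
time_s: 32.33
ee_pos: [502.1, 354.0, 32.6]
tool_rot: [-0.0, 0.73, 0.684, -0.0]
ft_force: [-0.0, -0.4, 0.6]
width: 65.6
finger_force: 0.0
```

Request:
step_arm(commands=[{"turn": [0, 0, 0], "slide": [0, 0, -0.015], "jaw": 0.77}, {"turn": [0, 0, 0], "slide": [0, 0, -0.035], "jaw": 0.77}, {"turn": [0, 0, 0], "slide": [0, 0, -0.04], "jaw": 0.77}, {"turn": [0, 0, 0], "slide": [0, 0, -0.04], "jaw": 0.77}, {"turn": [0, 0, 0], "slide": [0, 0, -0.02], "jaw": 0.77}])

```text
time_s: 32.95
ee_pos: [503.4, 354.6, 186.6]
tool_rot: [0.001, 0.73, 0.684, 0.002]
ft_force: [-0.1, -0.0, 0.6]
width: 65.5
finger_force: 0.0
```

```bash
python3 -c "
from h import *
c=shot('wrist','w5')
to(526.6,-281.5,54.5,-3.5)"
```

```text
t 33.0 pos [504.1 355.  188.2] F [0.2 1.  2.7] w 65.7 ff 0.0
slide mm [-634.2   62.8  131.8] turn deg [ 0.39 -0.21 -0.22]
```

View pics/w5.png

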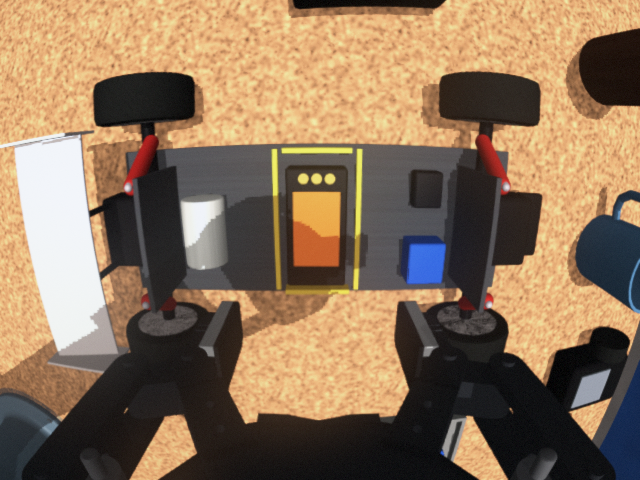

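Request:
step_arm(commands=[{"turn": [0, 0, 0], "slide": [0, 0, 0], "jaw": 0.7}, {"turn": [0, 0, 0], "slide": [-0.025, 0.0026, 0], "jaw": 0.7}, {"turn": [0, 0, 0], "slide": [-0.045, 0.0046, 0], "jaw": 0.7}, {"turn": [0, 0, 0], "slide": [-0.05, 0.0051, 0], "jaw": 0.7}, {"turn": [0, 0, 0], "slide": [-0.05, 0.0051, 0], "jaw": 0.7}])

```text
time_s: 33.62
ee_pos: [506.9, 181.6, 180.1]
tool_rot: [-0.001, 0.73, 0.684, -0.002]
ft_force: [0.6, -0.6, 0.8]
width: 60.1
finger_force: 0.0
```

Request:
step_arm(commands=[{"turn": [0, 0, 0], "slide": [-0.05, 0.0051, 0], "jaw": 0.7}, {"turn": [0, 0, 0], "slide": [-0.05, 0.0051, 0], "jaw": 0.7}, {"turn": [0, 0, 0], "slide": [-0.05, 0.0051, 0], "jaw": 0.7}, {"turn": [0, 0, 0], "slide": [-0.05, 0.0051, 0], "jaw": 0.7}, {"turn": [0, 0, 0], "slide": [-0.05, 0.0051, 0], "jaw": 0.7}])

```text
time_s: 34.25
ee_pos: [516.2, -69.1, 180.3]
tool_rot: [-0.002, 0.73, 0.684, -0.001]
ft_force: [1.1, -0.0, 0.3]
width: 59.7
finger_force: 0.0
```

Request:
step_arm(commands=[{"turn": [0, 0, 0], "slide": [-0.05, 0.0051, 0], "jaw": 0.7}, {"turn": [0, 0, 0], "slide": [-0.05, 0.0051, 0], "jaw": 0.7}, {"turn": [0, 0, 0], "slide": [-0.05, 0.0051, 0], "jaw": 0.7}, {"turn": [0, 0, 0], "slide": [-0.04, 0.0041, 0], "jaw": 0.7}, {"turn": [0, 0, 0], "slide": [-0.0227, 0.0023, 0], "jaw": 0.7}])

```text
time_s: 34.88
ee_pos: [524.3, -282.6, 180.3]
tool_rot: [-0.002, 0.73, 0.683, -0.0]
ft_force: [0.1, 0.3, 0.1]
width: 59.6
finger_force: 0.0
```

Request:
step_arm(commands=[{"turn": [0, 0, 0], "slide": [0, 0, 0], "jaw": 0.7}, {"turn": [0, 0, 0], "slide": [0, 0, 0], "jaw": 0.7}, {"turn": [0, 0, 0], "slide": [0, 0, 0], "jaw": 0.7}, {"turn": [0, 0, 0], "slide": [0, 0, 0], "jaw": 0.7}, {"turn": [0, 0, 0], "slide": [0, 0, 0], "jaw": 0.7}])

```text
time_s: 35.5
ee_pos: [525.5, -281.1, 182.8]
tool_rot: [0.0, 0.729, 0.684, -0.0]
ft_force: [-0.1, 0.0, 0.1]
width: 59.5
finger_force: 0.0
```

```bash
python3 -c "
from h import *
to(526.6,-281.5,54,-3.6)"
```

```text
t 35.5 pos [ 525.5 -281.1  182.8] F [-0.1  0.   0.1] w 59.5 ff 0.0
slide mm [ -0.3   1.1 128.8] turn deg [ 0.01  0.01 -0.09]
```

Request:
step_arm(commands=[{"turn": [0, 0, 0], "slide": [-0.0003, 0.001, 0.03], "jaw": 0.7}, {"turn": [0, 0, 0], "slide": [0, 0, 0.045], "jaw": 0.7}, {"turn": [0, 0, 0], "slide": [0, 0, 0.03], "jaw": 0.7}, {"turn": [0, 0, 0], "slide": [0, 0, 0.016], "jaw": 0.7}, {"turn": [0, 0, 0], "slide": [0, 0, 0.007], "jaw": 0.7}])

```text
time_s: 36.12
ee_pos: [526.4, -281.9, 54.3]
tool_rot: [-0.0, 0.73, 0.684, -0.0]
ft_force: [0.9, 0.0, 0.8]
width: 59.8
finger_force: 0.0
```

Request:
step_arm(commands=[{"turn": [0, 0, 0], "slide": [0, 0, 0], "jaw": 0.7}, {"turn": [0, 0, 0], "slide": [0, 0, 0], "jaw": 0.4}, {"turn": [0, 0, 0], "slide": [0, 0, 0], "jaw": 0.2}, {"turn": [0, 0, 0], "slide": [0, 0, 0], "jaw": 0.2}, {"turn": [0, 0, 0], "slide": [0, 0, 0], "jaw": 0.2}])

```text
time_s: 36.75
ee_pos: [527.2, -282.6, 56.1]
tool_rot: [0.001, 0.73, 0.684, 0.0]
ft_force: [-1.8, -0.7, 6.6]
width: 30.5
finger_force: 25.1
```

Request:
step_arm(commands=[{"turn": [0, 0, 0], "slide": [0, 0, -0.005], "jaw": 0.2}, {"turn": [0, 0, 0], "slide": [0, 0, -0.015], "jaw": 0.2}, {"turn": [0, 0, 0], "slide": [0, 0, -0.03], "jaw": 0.2}, {"turn": [0, 0, 0], "slide": [0, 0, -0.015], "jaw": 0.2}, {"turn": [0, 0, 0], "slide": [0, 0, -0.005], "jaw": 0.2}])

```text
time_s: 37.38
ee_pos: [526.9, -282.3, 126.1]
tool_rot: [0.001, 0.73, 0.684, 0.0]
ft_force: [1.2, -0.3, -0.6]
width: 30.7
finger_force: 24.9
```

```bash
python3 -c "
from h import *
to(547.3,56.2,70,-3.6)"
```

```text
t 37.375 pos [ 526.9 -282.3  126.1] F [ 1.2 -0.3 -0.6] w 30.7 ff 24.9
slide mm [339.2  -1.8  55.7] turn deg [ 0.1   0.07 -0.13]
```

Request:
step_arm(commands=[{"turn": [0, 0, 0], "slide": [0.025, 0, 0], "jaw": 0.2}, {"turn": [0, 0, 0], "slide": [0.04, 0, 0], "jaw": 0.2}, {"turn": [0, 0, 0], "slide": [0.045, -0.0005, 0], "jaw": 0.2}, {"turn": [0, 0, 0], "slide": [0.045, -0.0005, 0], "jaw": 0.2}, {"turn": [0, 0, 0], "slide": [0.045, -0.0005, 0], "jaw": 0.2}])

```text
time_s: 38.0
ee_pos: [536.6, -79.2, 123.3]
tool_rot: [-0.001, 0.73, 0.684, -0.0]
ft_force: [1.5, -0.1, -0.7]
width: 30.4
finger_force: 24.9
```

Request:
step_arm(commands=[{"turn": [0, 0, 0], "slide": [0.045, -0.0003, 0], "jaw": 0.2}, {"turn": [0, 0, 0], "slide": [0.045, 0, 0], "jaw": 0.2}, {"turn": [0, 0, 0], "slide": [0.033, 0, 0], "jaw": 0.2}, {"turn": [0, 0, 0], "slide": [0.0152, 0, 0], "jaw": 0.2}, {"turn": [0, 0, 0], "slide": [0, 0, 0], "jaw": 0.2}])

```text
time_s: 38.62
ee_pos: [545.9, 56.5, 124.0]
tool_rot: [-0.0, 0.729, 0.684, -0.001]
ft_force: [-0.7, -0.4, -0.9]
width: 30.7
finger_force: 24.9
```

Request:
step_arm(commands=[{"turn": [0, 0, 0], "slide": [0, 0, 0.012], "jaw": 0.2}, {"turn": [0, 0, 0], "slide": [0, 0, 0.016], "jaw": 0.2}, {"turn": [0, 0, 0], "slide": [0, 0, 0.016], "jaw": 0.2}, {"turn": [0, 0, 0], "slide": [0, 0, 0.012], "jaw": 0.2}, {"turn": [0, 0, 0], "slide": [0, 0, 0.006], "jaw": 0.2}])

```text
time_s: 39.25
ee_pos: [546.0, 55.5, 61.4]
tool_rot: [-0.001, 0.73, 0.684, -0.001]
ft_force: [-0.0, 0.1, 0.2]
width: 30.6
finger_force: 24.9
```

```bash
python3 -c "
from h import *
to(547.3,56.2,59.1,-3.6)"
```

```text
t 39.25 pos [546.   55.5  61.4] F [-0.   0.1  0.2] w 30.6 ff 24.9
slide mm [0.7 1.2 2.3] turn deg [-0.1  -0.   -0.15]
```

Request:
step_arm(commands=[{"turn": [0, 0, 0], "slide": [0.0005, 0.001, 0.001], "jaw": 0.2}, {"turn": [0, 0, 0], "slide": [0, 0, 0.001], "jaw": 0.2}, {"turn": [0, 0, 0], "slide": [0, 0, 0.001], "jaw": 0.2}, {"turn": [0, 0, 0], "slide": [0, 0, 0], "jaw": 0.2}, {"turn": [0, 0, 0], "slide": [0, 0, 0], "jaw": 0.2}])

```text
time_s: 39.88
ee_pos: [547.7, 56.1, 59.9]
tool_rot: [0.0, 0.73, 0.684, 0.0]
ft_force: [-0.4, -0.5, -1.1]
width: 30.8
finger_force: 24.9
```

Request:
step_arm(commands=[{"turn": [0, 0, 0], "slide": [0, 0, 0.001], "jaw": 0.2}, {"turn": [0, 0, 0], "slide": [0, 0, 0.0005], "jaw": 0.2}, {"turn": [0, 0, 0], "slide": [0, 0, 0], "jaw": 0.2}, {"turn": [0, 0, 0], "slide": [0, 0, 0], "jaw": 0.2}, {"turn": [0, 0, 0], "slide": [0, 0, 0], "jaw": 0.2}])

```text
time_s: 40.5
ee_pos: [548.0, 56.1, 59.1]
tool_rot: [0.0, 0.73, 0.684, 0.0]
ft_force: [-2.6, -0.4, 5.5]
width: 30.9
finger_force: 25.5
```

Request:
step_arm(commands=[{"turn": [0, 0, 0], "slide": [0, 0, 0], "jaw": 0.45}, {"turn": [0, 0, 0], "slide": [0, 0, 0], "jaw": 0.7}, {"turn": [0, 0, 0], "slide": [0, 0, 0], "jaw": 0.7}, {"turn": [0, 0, 0], "slide": [0, 0, -0.01], "jaw": 0.7}, {"turn": [0, 0, 0], "slide": [0, 0, -0.03], "jaw": 0.7}])

```text
time_s: 41.12
ee_pos: [546.3, 56.2, 97.5]
tool_rot: [-0.001, 0.73, 0.684, -0.001]
ft_force: [0.1, -0.3, 0.1]
width: 60.1
finger_force: 0.0
```

Request:
step_arm(commands=[{"turn": [0, 0, 0], "slide": [0, 0, -0.04], "jaw": 0.7}, {"turn": [0, 0, 0], "slide": [0, 0, -0.03], "jaw": 0.7}, {"turn": [0, 0, 0], "slide": [-0.03, 0.0012, 0], "jaw": 0.7}, {"turn": [0, 0, 0], "slide": [-0.045, 0.0018, 0], "jaw": 0.7}, {"turn": [0, 0, 0], "slide": [-0.05, 0.002, 0], "jaw": 0.7}])

```text
time_s: 41.75
ee_pos: [544.6, -69.9, 169.2]
tool_rot: [0.001, 0.729, 0.684, 0.0]
ft_force: [0.9, -0.2, -0.6]
width: 59.6
finger_force: 0.0
```

Request:
step_arm(commands=[{"turn": [0, 0, 0], "slide": [-0.05, 0.002, 0], "jaw": 0.7}, {"turn": [0, 0, 0], "slide": [-0.05, 0.002, 0], "jaw": 0.7}, {"turn": [0, 0, 0], "slide": [-0.05, 0.002, 0], "jaw": 0.7}, {"turn": [0, 0, 0], "slide": [-0.05, 0.002, 0], "jaw": 0.7}, {"turn": [0, 0, 0], "slide": [-0.045, 0.0017, 0], "jaw": 0.7}])

```text
time_s: 42.38
ee_pos: [538.1, -316.0, 169.0]
tool_rot: [0.001, 0.73, 0.684, 0.0]
ft_force: [0.8, -0.8, 0.0]
width: 59.8
finger_force: 0.0
```

Request:
step_arm(commands=[{"turn": [0, 0, 0], "slide": [-0.025, 0.001, 0], "jaw": 0.7}, {"turn": [0, 0, 0], "slide": [-0.0118, 0.0005, 0], "jaw": 0.7}, {"turn": [0, 0, 0], "slide": [0, 0, 0], "jaw": 0.7}, {"turn": [0, 0, 0], "slide": [0, 0, 0], "jaw": 0.7}, {"turn": [0, 0, 0], "slide": [0, 0, 0], "jaw": 0.7}])

```text
time_s: 43.0
ee_pos: [537.6, -349.7, 168.2]
tool_rot: [-0.0, 0.729, 0.684, 0.0]
ft_force: [0.5, 1.1, -0.4]
width: 60.0
finger_force: 0.0
```

```bash
python3 -c "
from h import *
to(538.3,-350.9,54,-3.6)"
```

```text
t 43.0 pos [ 537.6 -349.7  168.2] F [ 0.5  1.1 -0.4] w 60.0 ff 0.0
slide mm [ -1.2   0.8 114.2] turn deg [-0.01 -0.01 -0.05]
```

Request:
step_arm(commands=[{"turn": [0, 0, 0], "slide": [-0.001, 0.0005, 0.03], "jaw": 0.7}, {"turn": [0, 0, 0], "slide": [0, 0, 0.04], "jaw": 0.7}, {"turn": [0, 0, 0], "slide": [0, 0, 0.025], "jaw": 0.7}, {"turn": [0, 0, 0], "slide": [0, 0, 0.013], "jaw": 0.7}, {"turn": [0, 0, 0], "slide": [0, 0, 0.006], "jaw": 0.7}])

```text
time_s: 43.62
ee_pos: [538.0, -351.6, 54.0]
tool_rot: [-0.0, 0.73, 0.684, 0.0]
ft_force: [0.7, 0.4, 0.8]
width: 59.5
finger_force: 0.0
```

Request:
step_arm(commands=[{"turn": [0, 0, 0], "slide": [0, 0, 0], "jaw": 0.7}, {"turn": [0, 0, 0], "slide": [0, 0, 0], "jaw": 0.4}, {"turn": [0, 0, 0], "slide": [0, 0, 0], "jaw": 0.2}, {"turn": [0, 0, 0], "slide": [0, 0, 0], "jaw": 0.2}, {"turn": [0, 0, 0], "slide": [0, 0, 0], "jaw": 0.2}])

```text
time_s: 44.25
ee_pos: [538.5, -352.6, 55.4]
tool_rot: [0.001, 0.73, 0.684, 0.0]
ft_force: [-0.4, -0.1, 5.2]
width: 31.1
finger_force: 25.0
```

Request:
step_arm(commands=[{"turn": [0, 0, 0], "slide": [0, 0, -0.005], "jaw": 0.2}, {"turn": [0, 0, 0], "slide": [0, 0, -0.015], "jaw": 0.2}, {"turn": [0, 0, 0], "slide": [0, 0, -0.03], "jaw": 0.2}, {"turn": [0, 0, 0], "slide": [0, 0, -0.015], "jaw": 0.2}, {"turn": [0, 0, 0], "slide": [0, 0, -0.005], "jaw": 0.2}])

```text
time_s: 44.88
ee_pos: [538.2, -352.3, 125.6]
tool_rot: [0.001, 0.73, 0.684, 0.0]
ft_force: [0.8, -0.4, -0.5]
width: 31.3
finger_force: 24.9
```

```bash
python3 -c "
from h import *
to(544.6,-9.7,59.1,-3.6)"
```

```text
t 44.875 pos [ 538.2 -352.3  125.6] F [ 0.8 -0.4 -0.5] w 31.3 ff 24.9
slide mm [342.4 -16.   66. ] turn deg [ 0.09  0.08 -0.13]
```

Request:
step_arm(commands=[{"turn": [0, 0, 0], "slide": [0.025, -0.0012, 0], "jaw": 0.2}, {"turn": [0, 0, 0], "slide": [0.04, -0.0018, 0], "jaw": 0.2}, {"turn": [0, 0, 0], "slide": [0.045, -0.0021, 0], "jaw": 0.2}, {"turn": [0, 0, 0], "slide": [0.045, -0.0021, 0], "jaw": 0.2}, {"turn": [0, 0, 0], "slide": [0.045, -0.0021, 0], "jaw": 0.2}])

```text
time_s: 45.5
ee_pos: [540.2, -148.6, 122.8]
tool_rot: [-0.001, 0.73, 0.684, -0.0]
ft_force: [0.4, 0.7, -1.6]
width: 30.9
finger_force: 24.9
```

Request:
step_arm(commands=[{"turn": [0, 0, 0], "slide": [0.045, -0.0021, 0], "jaw": 0.2}, {"turn": [0, 0, 0], "slide": [0.045, -0.0021, 0], "jaw": 0.2}, {"turn": [0, 0, 0], "slide": [0.034, -0.0015, 0], "jaw": 0.2}, {"turn": [0, 0, 0], "slide": [0.017, -0.0005, 0], "jaw": 0.2}, {"turn": [0, 0, 0], "slide": [0, 0, 0], "jaw": 0.2}])

```text
time_s: 46.12
ee_pos: [543.8, -9.6, 123.5]
tool_rot: [-0.0, 0.729, 0.684, -0.0]
ft_force: [0.7, -0.4, -1.4]
width: 31.1
finger_force: 24.9
```

Request:
step_arm(commands=[{"turn": [0, 0, 0], "slide": [0, 0, 0.012], "jaw": 0.2}, {"turn": [0, 0, 0], "slide": [0, 0, 0.016], "jaw": 0.2}, {"turn": [0, 0, 0], "slide": [0, 0, 0.016], "jaw": 0.2}, {"turn": [0, 0, 0], "slide": [0, 0, 0.012], "jaw": 0.2}, {"turn": [0, 0, 0], "slide": [0, 0, 0.006], "jaw": 0.2}])

```text
time_s: 46.75
ee_pos: [543.9, -10.7, 60.9]
tool_rot: [-0.001, 0.73, 0.684, -0.0]
ft_force: [0.6, -0.4, -0.9]
width: 30.8
finger_force: 24.9
```

```bash
python3 -c "
from h import *
to(544.8,-11,58.4,-3.6)"
```

```text
t 46.75 pos [543.9 -10.7  60.9] F [ 0.6 -0.4 -0.9] w 30.8 ff 24.9
slide mm [-0.3  0.9  2.5] turn deg [-0.1  -0.02 -0.14]
```

Request:
step_arm(commands=[{"turn": [0, 0, 0], "slide": [0, 0, 0.002], "jaw": 0.2}, {"turn": [0, 0, 0], "slide": [0, 0, 0.0015], "jaw": 0.2}, {"turn": [0, 0, 0], "slide": [0, 0, 0.001], "jaw": 0.2}, {"turn": [0, 0, 0], "slide": [0, 0, 0], "jaw": 0.2}, {"turn": [0, 0, 0], "slide": [0, 0, 0], "jaw": 0.2}])

```text
time_s: 47.38
ee_pos: [545.1, -10.7, 58.5]
tool_rot: [0.001, 0.73, 0.684, 0.0]
ft_force: [-0.3, 0.4, 4.3]
width: 30.9
finger_force: 25.3
```

Request:
step_arm(commands=[{"turn": [0, 0, 0], "slide": [0, 0, 0], "jaw": 0.45}, {"turn": [0, 0, 0], "slide": [0, 0, 0], "jaw": 0.7}, {"turn": [0, 0, 0], "slide": [0, 0, 0], "jaw": 0.7}, {"turn": [0, 0, 0], "slide": [0, 0, -0.01], "jaw": 0.7}, {"turn": [0, 0, 0], "slide": [0, 0, -0.03], "jaw": 0.7}])

```text
time_s: 48.0
ee_pos: [543.2, -10.4, 97.0]
tool_rot: [-0.002, 0.73, 0.684, -0.001]
ft_force: [-0.1, -1.3, -0.8]
width: 59.8
finger_force: 0.0
```

Request:
step_arm(commands=[{"turn": [0, 0, 0], "slide": [0, 0, -0.04], "jaw": 0.7}, {"turn": [0, 0, 0], "slide": [0, 0, -0.03], "jaw": 0.7}, {"turn": [0, 0, 0], "slide": [-0.03, 0.0022, 0], "jaw": 0.7}, {"turn": [0, 0, 0], "slide": [-0.045, 0.0033, 0], "jaw": 0.7}, {"turn": [0, 0, 0], "slide": [-0.05, 0.0037, 0], "jaw": 0.7}])

```text
time_s: 48.62
ee_pos: [545.7, -136.9, 168.7]
tool_rot: [0.001, 0.729, 0.684, 0.0]
ft_force: [0.0, 0.0, -0.3]
width: 59.7
finger_force: 0.0
```

Request:
step_arm(commands=[{"turn": [0, 0, 0], "slide": [-0.05, 0.0037, 0], "jaw": 0.7}, {"turn": [0, 0, 0], "slide": [-0.05, 0.0037, 0], "jaw": 0.7}, {"turn": [0, 0, 0], "slide": [-0.05, 0.0037, 0], "jaw": 0.7}, {"turn": [0, 0, 0], "slide": [-0.05, 0.0037, 0], "jaw": 0.7}, {"turn": [0, 0, 0], "slide": [-0.045, 0.0033, 0], "jaw": 0.7}])

```text
time_s: 49.25
ee_pos: [547.6, -383.6, 168.5]
tool_rot: [0.0, 0.73, 0.684, 0.0]
ft_force: [0.2, -0.3, 0.7]
width: 60.0
finger_force: 0.0
```

Request:
step_arm(commands=[{"turn": [0, 0, 0], "slide": [-0.025, 0.002, 0], "jaw": 0.7}, {"turn": [0, 0, 0], "slide": [-0.0122, 0.001, 0], "jaw": 0.7}, {"turn": [0, 0, 0], "slide": [0, 0, 0], "jaw": 0.7}, {"turn": [0, 0, 0], "slide": [0, 0, 0], "jaw": 0.7}, {"turn": [0, 0, 0], "slide": [0, 0, 0], "jaw": 0.7}])

```text
time_s: 49.88
ee_pos: [548.5, -417.9, 167.8]
tool_rot: [-0.0, 0.729, 0.684, 0.0]
ft_force: [-0.2, 0.8, 0.4]
width: 59.8
finger_force: 0.0
```

```bash
python3 -c "
from h import *
to(549.5,-419,54,-3.6)"
```

```text
t 49.875 pos [ 548.5 -417.9  167.8] F [-0.2  0.8  0.4] w 59.8 ff 0.0
slide mm [ -1.1   1.1 113.8] turn deg [-0.01 -0.01 -0.06]
```

Request:
step_arm(commands=[{"turn": [0, 0, 0], "slide": [0, 0.001, 0.03], "jaw": 0.7}, {"turn": [0, 0, 0], "slide": [0, 0, 0.04], "jaw": 0.7}, {"turn": [0, 0, 0], "slide": [0, 0, 0.025], "jaw": 0.7}, {"turn": [0, 0, 0], "slide": [0, 0, 0.013], "jaw": 0.7}, {"turn": [0, 0, 0], "slide": [0, 0, 0.006], "jaw": 0.7}])

```text
time_s: 50.5
ee_pos: [549.4, -418.7, 53.5]
tool_rot: [-0.0, 0.73, 0.684, -0.0]
ft_force: [0.5, 0.5, -0.2]
width: 59.7
finger_force: 0.0
```

Request:
step_arm(commands=[{"turn": [0, 0, 0], "slide": [0, 0, 0], "jaw": 0.7}, {"turn": [0, 0, 0], "slide": [0, 0, 0], "jaw": 0.4}, {"turn": [0, 0, 0], "slide": [0, 0, 0], "jaw": 0.2}, {"turn": [0, 0, 0], "slide": [0, 0, 0], "jaw": 0.2}, {"turn": [0, 0, 0], "slide": [0, 0, 0], "jaw": 0.2}])

```text
time_s: 51.12
ee_pos: [549.8, -419.7, 55.0]
tool_rot: [0.001, 0.73, 0.684, -0.0]
ft_force: [-1.2, 0.9, 5.5]
width: 30.7
finger_force: 25.3
```

Request:
step_arm(commands=[{"turn": [0, 0, 0], "slide": [0, 0, -0.005], "jaw": 0.2}, {"turn": [0, 0, 0], "slide": [0, 0, -0.015], "jaw": 0.2}, {"turn": [0, 0, 0], "slide": [0, 0, -0.03], "jaw": 0.2}, {"turn": [0, 0, 0], "slide": [0, 0, -0.015], "jaw": 0.2}, {"turn": [0, 0, 0], "slide": [0, 0, -0.005], "jaw": 0.2}])

```text
time_s: 51.75
ee_pos: [549.7, -419.4, 125.2]
tool_rot: [0.001, 0.73, 0.684, 0.0]
ft_force: [-0.3, -0.1, -0.8]
width: 31.1
finger_force: 25.0
```

```bash
python3 -c "
from h import *
to(541.5,-74.5,59.1,-3.6)"
```

```text
t 51.75 pos [ 549.7 -419.4  125.2] F [-0.3 -0.1 -0.8] w 31.1 ff 25.0
slide mm [343.8 -30.7  65.6] turn deg [ 0.09  0.08 -0.13]
```

Request:
step_arm(commands=[{"turn": [0, 0, 0], "slide": [0.025, -0.0022, 0], "jaw": 0.2}, {"turn": [0, 0, 0], "slide": [0.04, -0.0035, 0], "jaw": 0.2}, {"turn": [0, 0, 0], "slide": [0.045, -0.004, 0], "jaw": 0.2}, {"turn": [0, 0, 0], "slide": [0.045, -0.004, 0], "jaw": 0.2}, {"turn": [0, 0, 0], "slide": [0.045, -0.004, 0], "jaw": 0.2}])

```text
time_s: 52.38
ee_pos: [543.8, -216.5, 122.7]
tool_rot: [-0.001, 0.73, 0.684, -0.0]
ft_force: [0.8, 0.3, -1.8]
width: 31.2
finger_force: 25.0
```

Request:
step_arm(commands=[{"turn": [0, 0, 0], "slide": [0.045, -0.004, 0], "jaw": 0.2}, {"turn": [0, 0, 0], "slide": [0.045, -0.004, 0], "jaw": 0.2}, {"turn": [0, 0, 0], "slide": [0.035, -0.003, 0], "jaw": 0.2}, {"turn": [0, 0, 0], "slide": [0.0183, -0.0015, 0], "jaw": 0.2}, {"turn": [0, 0, 0], "slide": [0, 0, 0], "jaw": 0.2}])

```text
time_s: 53.0
ee_pos: [541.2, -73.9, 123.3]
tool_rot: [-0.0, 0.729, 0.684, -0.0]
ft_force: [-0.4, -0.2, -0.5]
width: 30.9
finger_force: 25.0
```

Request:
step_arm(commands=[{"turn": [0, 0, 0], "slide": [0, 0, 0.012], "jaw": 0.2}, {"turn": [0, 0, 0], "slide": [0, 0, 0.016], "jaw": 0.2}, {"turn": [0, 0, 0], "slide": [0, 0, 0.016], "jaw": 0.2}, {"turn": [0, 0, 0], "slide": [0, 0, 0.012], "jaw": 0.2}, {"turn": [0, 0, 0], "slide": [0, 0, 0.006], "jaw": 0.2}])

```text
time_s: 53.62
ee_pos: [540.9, -74.4, 60.3]
tool_rot: [-0.001, 0.73, 0.684, -0.0]
ft_force: [-0.5, -0.1, -1.8]
width: 30.9
finger_force: 25.0
```

```bash
python3 -c "
from h import *
to(541.5,-74.5,58,-3.6)"
```

```text
t 53.625 pos [540.9 -74.4  60.3] F [-0.5 -0.1 -1.8] w 30.9 ff 25.0
slide mm [-0.   0.6  2.3] turn deg [-0.1  -0.03 -0.14]
```

Request:
step_arm(commands=[{"turn": [0, 0, 0], "slide": [0, 0, 0.002], "jaw": 0.2}, {"turn": [0, 0, 0], "slide": [0, 0, 0.0012], "jaw": 0.2}, {"turn": [0, 0, 0], "slide": [0, 0, 0.001], "jaw": 0.2}, {"turn": [0, 0, 0], "slide": [0, 0, 0], "jaw": 0.2}, {"turn": [0, 0, 0], "slide": [0, 0, 0], "jaw": 0.2}])

```text
time_s: 54.25
ee_pos: [541.9, -74.6, 58.1]
tool_rot: [0.0, 0.73, 0.684, 0.0]
ft_force: [-0.2, 0.7, 2.9]
width: 30.9
finger_force: 25.2
```

Contact felt; release, rise and back off to let the cameras see.

Request:
step_arm(commands=[{"turn": [0, 0, 0], "slide": [0, 0, 0], "jaw": 0.45}, {"turn": [0, 0, 0], "slide": [0, 0, 0], "jaw": 0.7}, {"turn": [0, 0, 0], "slide": [0, 0, 0], "jaw": 0.7}, {"turn": [0, 0, 0], "slide": [0, 0, -0.01], "jaw": 0.7}, {"turn": [0, 0, 0], "slide": [0, 0, -0.03], "jaw": 0.7}])

```text
time_s: 54.88
ee_pos: [540.2, -74.1, 96.9]
tool_rot: [-0.002, 0.73, 0.684, -0.001]
ft_force: [0.6, -0.7, 0.3]
width: 59.4
finger_force: 0.0
```

Request:
step_arm(commands=[{"turn": [0, 0, 0], "slide": [0, 0, -0.04], "jaw": 0.7}, {"turn": [0, 0, 0], "slide": [0, 0, -0.045], "jaw": 0.7}, {"turn": [0, 0, 0], "slide": [0, 0, -0.03], "jaw": 0.7}, {"turn": [0, 0, 0], "slide": [-0.03, 0, 0], "jaw": 0.7}, {"turn": [0, 0, 0], "slide": [-0.05, 0, 0], "jaw": 0.7}])

```text
time_s: 55.5
ee_pos: [536.7, -154.3, 214.1]
tool_rot: [0.001, 0.729, 0.685, 0.0]
ft_force: [0.7, 0.1, 0.5]
width: 59.9
finger_force: 0.0
```

Request:
step_arm(commands=[{"turn": [0, 0, 0], "slide": [-0.05, 0, 0], "jaw": 0.7}, {"turn": [0, 0, 0], "slide": [-0.05, 0, 0], "jaw": 0.7}, {"turn": [0, 0, 0], "slide": [-0.03, 0, 0], "jaw": 0.7}, {"turn": [0, 0, 0], "slide": [0, 0, 0], "jaw": 0.7}, {"turn": [0, 0, 0], "slide": [0, 0, 0], "jaw": 0.7}])

```text
time_s: 56.12
ee_pos: [527.8, -283.3, 212.7]
tool_rot: [-0.0, 0.73, 0.684, 0.0]
ft_force: [-0.8, 0.1, -0.2]
width: 59.8
finger_force: 0.0
```

```bash
python3 -c "
from h import *
shot('top','t9'); im=cv2.imread('pics/t9.png'); cv2.imwrite('pics/t9c.png',cv2.resize(im[175:300,90:400],None,fx=2.5,fy=2.5,interpolation=cv2.INTER_CUBIC))
a=cv2.resize(im[175:275,260:400],None,fx=5.6,fy=5.6,interpolation=cv2.INTER_CUBIC); b=cv2.resize(im[235:300,90:185],None,fx=5,fy=5)
o=np.zeros((600,784,3),np.uint8); o[:560]=a; cv2.imwrite('pics/t9d.png',o)
print(telemetry.state()['time_s'])"
```

```text
56.175
```

View pics/t9d.png

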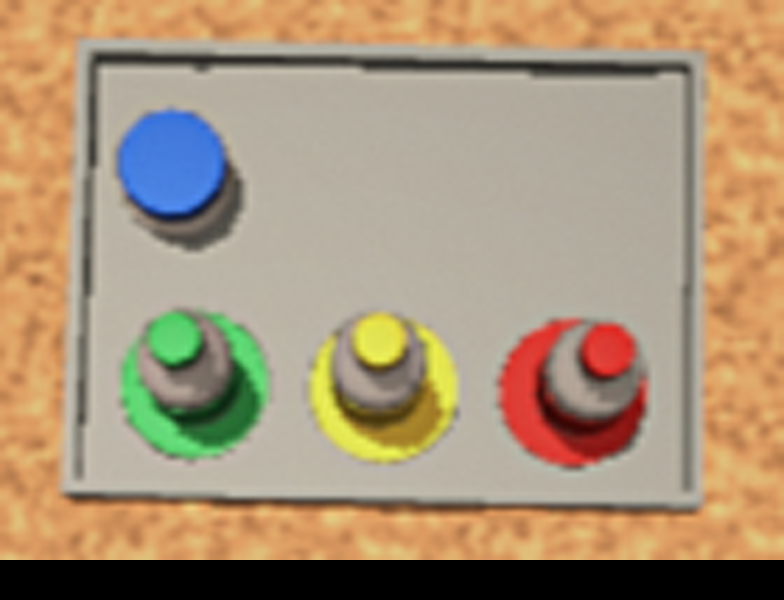

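The caps sit within about 4 crop pixels (roughly 1.3 mm) of where they started: green at (175,339), yellow at (380,341) and red at (607,350). All three bottles are upright on their pads and the jar has not moved, so I'm handing in.

```bash
python3 -c "
from h import *
print(env.hand_in())"
```

```text
the job is handed in; nothing more can be done
None
```

The job is handed in at about 56 s of the 141 s limit: the pack is in the car's bay, each bottle is upright on its own pad and the jar has not moved, all confirmed on camera, though the hand-in returned no verdict.

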